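# Load the egg cooker

### The job

Finish loading the egg cooker: pick up the two rinsed brown eggs lying on the sink mat and stand each one in an empty cup of the cooker's tray, pointed end down and blunt end up, and set the orange doneness lever to medium (the two-dot mark). The eggs are raw, so hold them lightly and set them down softly, and leave the two eggs already in the tray and everything else on the worktop as they are.

Things in the scene. Friction and masses are not known exactly. Their poses are not given: they have to be found in the camera images.
- egg_a: Raw brown egg, at first lying on the mat, blunt end raised some 15 degrees: 57 mm long, 44 mm greatest diameter, about 50 to 70 g; it rolls when pushed. Origin on its long axis at the greatest diameter, 28 mm from the blunt tip, 29.5 mm from the pointed tip. Its own +x axis points to the BLUNT end (with a 9 mm red farm stamp). Diameter at least 42 mm from x = -5 to x = +7 mm.
- egg_b: The second raw brown egg lying on the sink mat; same shape, size and axes as egg_a.
- egg_c: White egg already standing in a cup (cup4) of the tray: same size; origin at its greatest diameter, own +z axis towards its blunt end. Leave alone.
- egg_d: Brown egg already standing in a cup (cup5) of the tray; same size and axes as egg_c. Leave alone.
- mat: Ivory slotted sink mat, 220 (x) x 240 (y) x 5 mm, fixed, flat on the worktop; origin at the centre of its underside, z up. The two loose eggs lie on its top.
- cooker: Egg cooker, fixed, lid off: round white base 190 mm across, 54 mm high, carrying a dark tray plate (top 60 mm above the worktop) with six raised cups on a circle of radius 60 mm; ears at own +-y reach 108 mm from the axis, top 68 mm. On the robot's side (own -x) a round grey nose (radius 55 mm, centred at x = -112 mm, top 42 mm) bears the lever. Origin: centre of its underside, z up.
- cup0 (a point): Centre of the rim of cup 0 (own +y side), 78 mm above the worktop. Empty. Each cup is a shallow round dimple: rounded rim bead 5 mm thick, opening 31 mm, outer diameter 41 mm, 17 mm deep, standing 18 mm above the tray plate. An egg standing in it point down rests on the bead, its greatest diameter 18 mm above the rim.
- cup1 (a point): Rim centre of cup 1, empty; same shape; the cups follow one another every 60 degrees, counter-clockwise from above. Cups 1 and 2 are the two nearest the robot.
- cup2 (a point): Rim centre of cup 2, empty; same shape.
- cup3 (a point): Rim centre of cup 3 (own -y side), empty; same shape.
- cup4 (a point): Rim centre of cup 4 (far side), taken by egg_c.
- cup5 (a point): Rim centre of cup 5 (far side), taken by egg_d.
- doneness (a joint): Angle of the orange doneness lever about its vertical pivot, rad; grows counter-clockwise seen from above, stops at 0 and 1.8, stays where it is left (friction about 2 N at the tab). Marks on the nose: 0 = off (a bar), 0.6 = soft (one dot), 1.2 = medium (two dots), 1.8 = hard (three dots).
- lever_pivot (a point): Point on the lever's vertical pivot axis, on the top face of the grey nose, 42 mm above the worktop.
- lever_tab (a point): Centre of the top edge of the upright orange tab at the lever's end, 29 mm from the pivot axis and 33 mm above the nose. The tab is 8 mm thick across the lever, 14 mm long along it and stands up 23 mm clear above the lever's arm, which is 10 mm above the nose.
- dome: Bystander: the clear dome lid with a dark knob, 190 mm across, 112 mm tall; origin at the centre of its underside. Leave alone.
- measure: Bystander: the small clear measuring cup, 58 mm across, 55 mm tall; origin at the centre of its underside. Leave alone.
- egg_cup: Bystander: the white egg cup, 48 mm across, 46 mm tall; origin at the centre of its underside. Leave alone.
- salt: Bystander: the glass salt shaker, 42 mm across, 72 mm tall; origin at the centre of its underside. Leave alone.
- scoop: Bystander: the red scoop, bowl 66 mm across, 38 mm tall, with a handle; origin at the centre of its underside. Leave alone.
- spoon: Bystander: the spoon, 150 mm long; origin at the centre of its underside. Leave alone.

How it is judged:
By the outcome, as a careful person would: the job done as asked, in the order asked, and still so for the second after the job is handed in, with the robot touching nothing.
It also fails if it takes over 69 s, if anything falls off the work surface, if the arm or the gripper's body presses on something with over 40 N, if the wrist force passes 120 N, or if a joint passes its speed limit or range.

### The arm

A 7-joint arm with a two-finger parallel gripper is mounted at the origin on the work surface. World frame = base frame: x ahead of the robot, y to its left, z up, the work surface at z = 0. Lengths are in m, angles in rad, forces in N, time in s.
With the tool pointing down it reaches from about 0.4 to 0.85 m from the base axis. Payload 4.5 kg.
Tool frame: the origin (TCP) lies where the fingers leave the gripper's body, on its centre line; the fingertips stand 64 mm ahead of it and the grasp point (between the pads) lies 45 mm ahead of it; z points along the fingers, y is the direction in which the jaws open and shut (so a half turn about z gives the same grasp; the last joint's range is limited). The gripper opens to 88 mm and grips with 3 to 60 N. Pads are 18 mm wide; open, the fingers measure 123 mm over their backs; the gripper's body (75 mm by 187 mm) begins 45 mm behind the grasp point.
Start: joints at [-1.148, 0.689, -0.195, 1.565, 0.157, 0.902, -0.215], TCP at [0.237, 0.578, 0.303] pointing down, gripper open.
Joint ranges: [-3.01, 3.01], [-0.46, 2.08], [-1.47, 1.51], [0.13, 2.56], [-1, 4.14], [0.04, 2.09], [-2.66, 2.66]. Speed limits (rad/s): [2.57, 2.57, 3.14, 3.14, 3.14, 3.14, 3.14].

### API

Orientations are given as a unit quaternion [x, y, z, w].
In Python, from plant import monitor, snapshot, workorder, finder gives the robot as it stands.
- The arm moves only by the tool carry_out, never from a script. Its argument "motion" is one flat list of numbers, 6 for each row, row after row: the shift along the tool's x, y, z in cm, then the turn, a rotation vector about the tool's x, y, z in rad. In form: [x, y, z, rx, ry, rz, x, y, z, rx, ry, rz, ...]. A call has 1 to 8 rows; each row shifts and turns the commanded pose from where the row before left it, along the tool's axes as they then stand; what a row does not reach is not made up. A row lasts 1/8 s, in which the tool goes at most 62.5 mm and 10.7 degrees, less where a joint would pass 70% of its speed; a pose out of reach is approached as far as the arm can. A call with a gripper value outside its range is refused whole. "hand" is the finger opening in cm, from 0 to 8.81, set as the call begins (left out, the last holds). The fingers move at their own pace and stop on an object; "grip_force" is the grip in N (left out, the last holds). Time passes only in rows, so rows that do not move let the fingers close. It gives the time, the measured TCP pose, the force and the opening at its end, in the units of the state.
- monitor.get_state(): the state, without advancing time (a new reading comes with each control period).
- snapshot(name): name is "side" or "top"; returns a dict with "frame" (420x560x3 uint8, red, green, blue), "range_z" (420x560 float32, m along the optical axis (not along the pixel's ray), 0 where there is no reading), "fx", "fy", "cx", "cy" (pixels), "D" ([k1, k2, p1, p2, k3] as OpenCV has them; the pictures are not rectified), "rvec" (rotation vector, rad) and "tvec" (3), from world to camera coordinates, as OpenCV has them. Camera axes: x right, y down, z forward; pixel columns grow to the right and rows downward; lengths in m; the calibration is good to about 2 mm. A picture is of the moment at which its call begins.
- workorder.finish_job(): hands the job in, once; it reports no verdict.
Trained networks look in a picture, given as the dict that the camera call returned (one of the last four; its "shot" number tells which), for a name from the list of things; names that differ only in an ending like _2 or _b are one class to them, and where a whole thing is asked for, a point or a joint stands for the part that bears it (a point fixed in the world has none). Each returns a list of dicts, best first, with "p" (0 to 1); they miss things now and then, are a little off and sometimes report something else, mostly with a low value. They report only what shows in the picture. A call takes as long as a camera call.
- finder.masks_of(picture, thing): "pixels" (420x560 bool, what is visible of it) and "extent" ([left, top, right, bottom] in pixels, round what is visible of it).
The state is a dict: "clock": time; "q": joint angles; "qd": joint speeds; "joint_torque": joint torques, N m; "tool_pos": TCP position; "eef_rot": TCP orientation; "contact_force": force on the tool from outside, world axes, zero at the start; "moment": the same for the moment, N m; "opening": opening from 0.0 (shut) to 1.0 (fully open).
Only numpy, scipy, OpenCV 4.12 (cv2) and the standard library are available. Lean on these libraries where they do the work, as an engineer would, in place of code of your own. Each camera call takes 0.05 s, during which the arm holds its last target. There are 200 camera calls.

## Working session

There is one attempt and no reset: what is moved stays moved. The work goes in short steps, Python scripts to look and compute and a tool call to move; the robot and the scene stay as the last step left them, time stands still between calls to the robot, and variables do not carry over. Pictures are saved under pics/ and viewed, about 8 in all and at most 12, crops included, and the job is handed in when it is done.

Besides the shell and the picture viewer there is one more tool, called in YAML: its name, and indented under it one key for each argument. carry_out: Moves the arm, as the interface text tells. Its arguments: {"type":"object","properties":{"motion":{"type":"array"},"hand":{"type":"number"},"grip_force":{"type":"number"}},"required":["motion"]}

```bash
ls; mkdir -p pics
python3 - <<'E'
from plant import monitor, snapshot
import cv2, numpy as np
s=monitor.get_state(); print({k:np.round(v,3) for k,v in s.items()})
for n in("top","side"):
    d=snapshot(n); cv2.imwrite(f"pics/{n}0.png",cv2.cvtColor(d["frame"],cv2.COLOR_RGB2BGR)); print(n,d["fx"],d["fy"],d["cx"],d["cy"],d["D"],d["rvec"],d["tvec"],d["shot"])
E
```

```text
pics
{'clock': np.float64(0.0), 'q': array([-1.148,  0.69 , -0.194,  1.566,  0.157,  0.903, -0.215]), 'qd': array([ 0.001, -0.   ,  0.   , -0.001, -0.001,  0.001,  0.001]), 'joint_torque': array([ 1.0000e-03, -5.2757e+01, -1.2670e+00, -1.5343e+01, -5.3000e-02,
        7.0000e-03,  0.0000e+00]), 'tool_pos': array([0.237, 0.578, 0.302]), 'eef_rot': array([ 0.193,  0.981, -0.001, -0.   ]), 'contact_force': array([-0.463, -0.314,  0.457]), 'moment': array([-0.042,  0.021, -0.007]), 'opening': np.float64(1.001)}
top 433.9570785683626 433.9570785683626 280.25575308491756 210.33521042004995 [-0.12685361  0.          0.          0.          0.        ] [ 2.16779092 -2.14025846  0.13081664] [-0.0261579   0.57130647  1.36604027] 1
side 460.4546428916205 460.4546428916205 275.1891833060782 210.60555183768477 [-0.00555586  0.          0.          0.          0.        ] [ 2.30387896 -0.93010417  0.31940425] [-0.43433193  0.33980102  1.07171766] 2
```

View pics/top0.png

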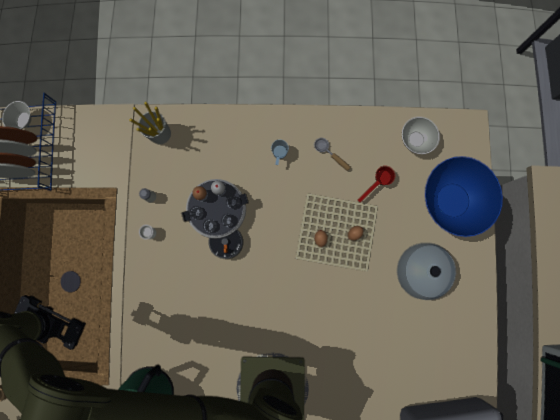

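View pics/side0.png

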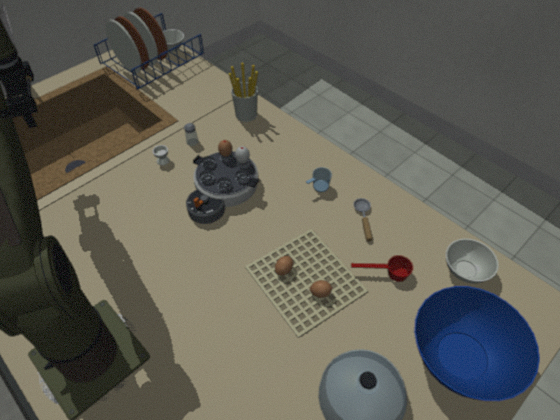

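```bash
cat > h.py <<'E'
import numpy as np, cv2
from plant import monitor, snapshot, workorder, finder
def ext(d): return cv2.Rodrigues(np.array(d["rvec"],float))[0], np.array(d["tvec"],float).ravel()
def K(d): return np.array([[d["fx"],0,d["cx"]],[0,d["fy"],d["cy"]],[0,0,1.]])
def dep(d,uv,z=None):
    "pixels -> world using depth (z=None) or world plane height z"
    uv=np.atleast_2d(uv).astype(float); R,t=ext(d)
    n=cv2.undistortPoints(uv[:,None],K(d),np.array(d["D"]))[:,0]
    ray=np.c_[n,np.ones(len(n))]
    if z is None:
        return (ray*d["range_z"][uv[:,1].round().astype(int),uv[:,0].round().astype(int)][:,None]-t)@R
    c=-R.T@t; r=ray@R
    return c+r*((z-c[2])/r[:,2])[:,None]
def proj(d,P): return cv2.projectPoints(np.atleast_2d(P).astype(float),np.array(d["rvec"]),np.array(d["tvec"]),K(d),np.array(d["D"]))[0][:,0]
def masks(d,n): return finder.masks_of(d,n)
def cloud(d,m):
    v,u=np.nonzero(m&(d["range_z"]>0)); return dep(d,np.c_[u,v])
def crop(d,c,r,s,name=None):
    x,y=map(int,c); f=d["frame"][y-r:y+r,x-r:x+r]; f=cv2.resize(f,None,fx=s,fy=s,interpolation=cv2.INTER_CUBIC); return cv2.cvtColor(f,cv2.COLOR_RGB2BGR)
E
python3 - <<'E'
from h import *
np.set_printoptions(precision=4,suppress=True)
T=snapshot("top");S=snapshot("side")
for d,n in((T,"top"),(S,"side")):
    for th in("egg_a","egg_c","cooker","doneness","mat","measure","egg_cup","salt"):
        for m in masks(d,th):
            if m["p"]<.2: continue
            p=cloud(d,m["pixels"]); print(n,th,round(m["p"],2),np.array(m["extent"]),"n",m["pixels"].sum(),"med",np.median(p,0),"max",p.max(0),"min",p.min(0))
out=np.vstack([np.hstack([crop(T,(338,236),25,7),crop(T,(226,247),25,7)]),np.hstack([crop(S,(303,277),30,6)[:350,:350],crop(S,(205,205),25,7)])])
cv2.imwrite("pics/crops.png",np.clip(out*1.5,0,255).astype(np.uint8) if 1 else out)
E
```

```text
top egg_a 0.74 [209.3 177.8 223.9 193.5] n 162 med [0.6307 0.1752 0.1142] max [0.6615 0.2047 0.1265] min [0.6126 0.1568 0.0542]
top egg_a 0.66 [313.2 229.5 326.  247.3] n 181 med [ 0.4832 -0.1497  0.042 ] max [ 0.5097 -0.129   0.0541] min [ 0.4555 -0.1712  0.0223]
top egg_a 0.57 [348.7 225.9 364.5 240.9] n 173 med [ 0.5004 -0.2585  0.0423] max [ 0.524  -0.2389  0.0567] min [ 0.4785 -0.2823 -0.0025]
top egg_a 0.42 [192.  186.  206.5 200.6] n 164 med [0.613  0.2311 0.1137] max [0.6458 0.2686 0.129 ] min [0.595  0.2124 0.0459]
top egg_c 0.74 [209.3 177.8 223.9 193.5] n 162 med [0.6307 0.1752 0.1142] max [0.6615 0.2047 0.1265] min [0.6126 0.1568 0.0542]
top egg_c 0.66 [313.2 229.5 326.  247.3] n 181 med [ 0.4832 -0.1497  0.042 ] max [ 0.5097 -0.129   0.0541] min [ 0.4555 -0.1712  0.0223]
top egg_c 0.57 [348.7 225.9 364.5 240.9] n 173 med [ 0.5004 -0.2585  0.0423] max [ 0.524  -0.2389  0.0567] min [ 0.4785 -0.2823 -0.0025]
top egg_c 0.42 [192.  186.  206.5 200.6] n 164 med [0.613  0.2311 0.1137] max [0.6458 0.2686 0.129 ] min [0.595  0.2124 0.0459]
top cooker 0.66 [179.1 177.8 250.6 258.4
[... 2607 characters left out ...]
 [ 0.4179  0.0827 -0.0011]
side mat 0.79 [243.5 231.2 367.7 337.6] n 6538 med [ 0.5021 -0.2154  0.0046] max [ 0.6411 -0.0625  0.0483] min [ 0.3844 -0.3418 -0.0043]
side mat 0.47 [348.8 255.8 413.3 281.9] n 674 med [ 0.6991 -0.3532  0.0243] max [ 0.7294 -0.2749  0.0433] min [ 0.6106 -0.394  -0.0007]
side measure 0.6 [306.7 165.5 329.4 190. ] n 399 med [ 0.7764 -0.0108  0.0361] max [0.8084 0.0286 0.0605] min [ 0.7236 -0.0441  0.0002]
side egg_cup 0.65 [150.8 144.  170.6 167.6] n 248 med [0.4992 0.4122 0.0353] max [0.524  0.442  0.0514] min [ 0.4765  0.3915 -0.0004]
side salt 0.75 [187.  124.6 200.3 146.8] n 241 med [0.6153 0.4084 0.0419] max [0.6402 0.4348 0.0762] min [ 0.601   0.398  -0.0019]
```

View pics/crops.png

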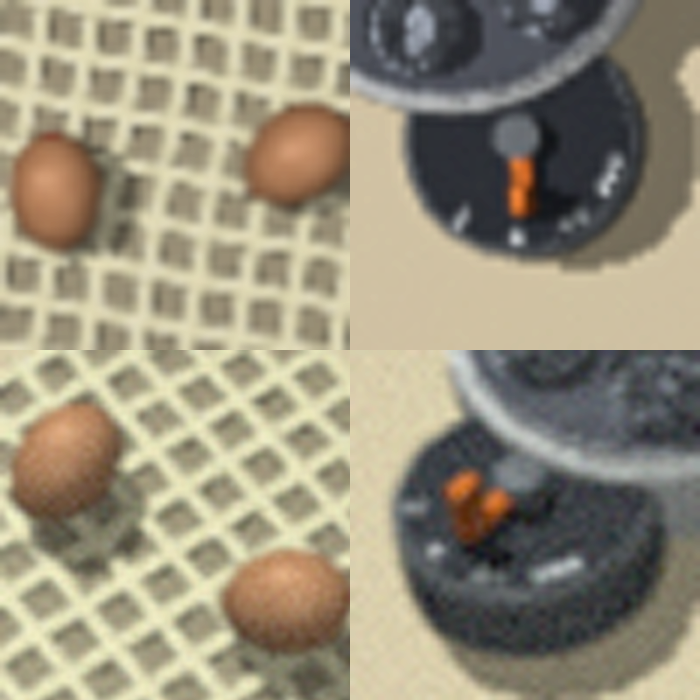

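```bash
cat > fit.py <<'E'
from h import *
from scipy.optimize import least_squares
def brown(d):
    f=d["frame"].astype(float); return (f[...,0]>1.45*f[...,2])&(f[...,0]>50)&(f[...,0]>1.15*f[...,1])
def eggmask(d,c):
    "brown blob around the projected point c"
    n,l=cv2.connectedComponents(brown(d).astype(np.uint8)); u,v=proj(d,c)[0].round().astype(int); return l==l[v,u]
def res(p,P,tilt):
    c,yaw=p[:3],p[3]; a=np.array([np.cos(yaw)*np.cos(tilt),np.sin(yaw)*np.cos(tilt),np.sin(tilt)])
    q=P-c; x=q@a; r=np.linalg.norm(q-np.outer(x,a),axis=1)
    L=np.where(x>0,.028,.0295); s=x/L; e=np.sqrt(s**2+(r/.022/np.where(x<0,1+.12*s,1))**2)
    return (e-1)*.024
def fitegg(ds,c0,tilt=np.radians(15)):
    Ps=[]
    for d in ds:
        m=cv2.erode(eggmask(d,c0).astype(np.uint8),np.ones((2,2)))>0
        Ps.append(cloud(d,m)); 
    P=np.vstack(Ps); P=P[np.linalg.norm(P-c0,axis=1)<.045]
    best=[]
    for y in np.arange(0,6.28,.785):
        o=least_squares(res,[*c0,y],args=(P,tilt),loss="soft_l1",f_scale=.002); best.append((o.cost,*np.round(o.x[:3],4),round(np.degrees(o.x[3])%360,1),len(P)))
    return sorted(best)
E
python3 - <<'E'
from fit import *
T=snapshot("top");S=snapshot("side")
for nm,c in(("L",[.483,-.152,.027]),("R",[.501,-.262,.027])):
    for ds in([T],[S],[T,S]):
        b=fitegg(ds,np.array(c)); print(nm,b[0],next((x for x in b if abs((x[4]-b[0][4]+180)%360-180)>90),None))
    for d in(T,S):
        m=eggmask(d,c); v,u=np.nonzero(m); f=d["frame"].astype(float); g=(f[...,0]/(f[...,1]+1))[m]
        yx=np.c_[u,v]; w,V=np.linalg.eigh(np.cov(yx.T)); i=np.argsort(-g)[:6]
        print("  px n",m.sum(),yx.mean(0).round(1),"axis",V[:,1].round(2),"len",np.sqrt(w).round(2)*4,"red",[(int(u[k]),int(v[k]),round(g[k],2)) for k in i],"med",np.median(g).round(2))
out=np.hstack([np.vstack([crop(d,proj(d,c)[0],14,14) for c in([.483,-.152,.027],[.501,-.262,.027])]) for d in(T,S)])
cv2.imwrite("pics/eggs.png",np.clip(out[:784]*1.6,0,255).astype(np.uint8)[:,:].repeat(1,0)); 
# lever & cooker
for n,d in(("T",T),("S",S)):
    f=d["frame"].astype(float); m=(f[...,0]>2.2*f[...,1])&(f[...,0]>80); n_,l,st,ce=cv2.connectedComponentsWithStats(m.astype(np.uint8))
    for k in range(1,n_):
        if st[k,4]>5 and 150<ce[k,0]<300 and ce[k,1]<300:
            P=cloud(d,l==k); hi=P[P[:,2]>.064]; print(n,"orange",ce[k].round(1),st[k,4],"tab",hi.mean(0).round(4) if len(hi) else None,P[:,2].max().round(3),P[P[:,2]<.064].mean(0).round(4))
E
```

```text
L (np.float64(0.00031172639501828237), np.float64(0.4841), np.float64(-0.1508), np.float64(0.0259), np.float64(9.6), 147) (np.float64(0.00031988587382699335), np.float64(0.4885), np.float64(-0.15), np.float64(0.0259), np.float64(189.0), 147)
L (np.float64(0.0003218666867833154), np.float64(0.4927), np.float64(-0.1504), np.float64(0.0275), np.float64(189.3), 236) (np.float64(0.0003395282824151216), np.float64(0.4885), np.float64(-0.1505), np.float64(0.0276), np.float64(353.5), 236)
L (np.float64(0.0007398562039416636), np.float64(0.4915), np.float64(-0.1507), np.float64(0.027), np.float64(183.2), 383) (np.float64(0.0007535483198216491), np.float64(0.4871), np.float64(-0.1505), np.float64(0.0271), np.float64(353.4), 383)
  px n 178 [320.6 238. ] axis [0.04 1.  ] len [13.36 17.12] red [(320, 230, np.float64(1.57)), (322, 245, np.float64(1.43)), (325, 240, np.float64(1.43)), (316, 240, np.float64(1.43)), (325, 239, np.float64(1.43)), (321, 230, np.float64(1.43))] med 1.39
  px n 273 [283.4 265.1] axis [-0.59  0.81] len [16.32 21.4 ] red [(288, 270, np.float64(1.45)), (287, 270, np.float6
[... 683 characters left out ...]
5), np.float64(-0.2659), np.float64(0.0275), np.float64(140.3), 398) (np.float64(0.0007745902144385864), np.float64(0.506), np.float64(-0.2626), np.float64(0.0276), np.float64(313.2), 398)
  px n 181 [355.2 232.8] axis [-0.79  0.61] len [13.4  17.36] red [(362, 228, np.float64(1.58)), (361, 228, np.float64(1.52)), (354, 227, np.float64(1.43)), (354, 238, np.float64(1.43)), (356, 238, np.float64(1.43)), (358, 237, np.float64(1.42))] med 1.39
  px n 289 [320.5 288.4] axis [-1.    0.01] len [17.12 21.6 ] red [(328, 292, np.float64(1.47)), (313, 293, np.float64(1.47)), (330, 287, np.float64(1.46)), (323, 295, np.float64(1.45)), (322, 294, np.float64(1.42)), (315, 294, np.float64(1.41))] med 1.32
```

View pics/eggs.png

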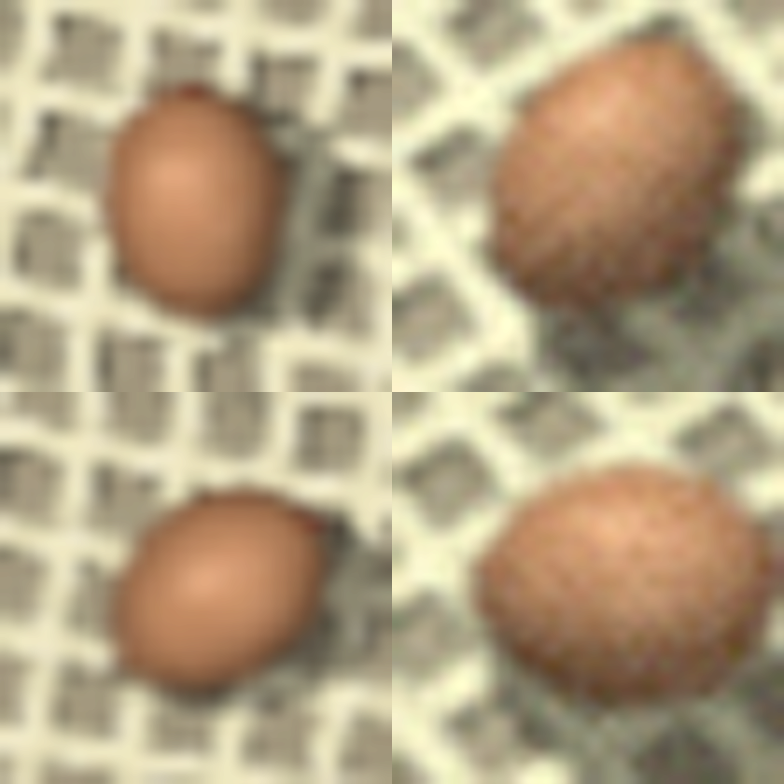

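```bash
cat > cook.py <<'E'
from fit import *
T=snapshot("top");S=snapshot("side")
for d,n in((T,"T"),(S,"S")):
    R,t=ext(d); print(n,"cam",(-R.T@t).round(3))
for c in([.483,-.152,.027],[.501,-.262,.027]):
    v,u=np.nonzero(eggmask(T,c)); w,V=np.linalg.eigh(np.cov(np.c_[u,v].T)); m=np.array([u.mean(),v.mean()])
    P=dep(T,np.array([m-8*V[:,1],m,m+8*V[:,1]]),.027); D=P[2]-P[0]; D*=np.sign(D[0]); print("egg axis yaw T",np.degrees(np.arctan2(D[1],D[0])).round(1),P[1].round(4))
    v,u=np.nonzero(eggmask(S,c)); w,V=np.linalg.eigh(np.cov(np.c_[u,v].T)); m=np.array([u.mean(),v.mean()]); print("  S ctr",dep(S,m,.027).round(4))
# standing eggs
E=[]
for nm,c in(("c",[.63,.17,.096]),("d",[.613,.229,.096])):
    for d in(T,S):
        cand=[m for m in masks(d,"egg_c") if np.linalg.norm(np.array(m["extent"]).reshape(2,2).mean(0)-proj(d,c)[0])<8]
        P=cloud(d,cand[0]["pixels"]); P=P[(P[:,2]>.09)]; 
        o=least_squares(lambda p:res([p[0],p[1],p[2],0],P,np.pi/2),c,loss="soft_l1",f_scale=.002); print("egg",nm,o.x.round(4),len(P)); E.append(o.x)
c=(E[0]+E[1])/2; dd=(E[2]+E[3])/2; v=dd-c; mid=(c+dd)/2; yaw=np.arctan2(-v[0],v[1]); print("dist",np.hypot(*v[:2]),"yaw",np.degrees(yaw),"mid",mid)
# disc: points of base/tray from depth, occupancy fit
for d in(T,S):
    vv,uu=np.mgrid[150:270,150:290]; P=dep(d,np.c_[uu.ravel(),vv.ravel()]); P=P[(P[:,2]>.049)&(P[:,2]<.066)&(np.abs(P[:,0]-.55)<.16)&(np.abs(P[:,1]-.18)<.16)]
    h=cv2.convexHull(P[:,:2].astype(np.float32))[:,0]; 
    o=least_squares(lambda p:np.hypot(*(h-p[:2]).T)-p[2],[.55,.18,.095],loss="soft_l1",f_scale=.002); print("disc",o.x.round(4))
    # nose
    P=dep(d,np.c_[uu.ravel(),vv.ravel()]); P=P[(P[:,2]>.036)&(P[:,2]<.046)&(P[:,0]<.5)&(np.abs(P[:,1]-.17)<.08)&(P[:,0]>.38)]
    h=cv2.convexHull(P[:,:2].astype(np.float32))[:,0]; h=h[h[:,0]<.45]
    o=least_squares(lambda p:np.hypot(*(h-p[:2]).T)-.055,[.44,.16],loss="soft_l1",f_scale=.002); print("nose",o.x.round(4),len(h))
    f=d["frame"].astype(float); m=np.zeros(f.shape[:2],bool); m[180:270,180:250]=1; m&=(f[...,0]>1.7*f[...,1])&(f[...,0]>60)&(f[...,0]>2.5*f[...,2])
    v,u=np.nonzero(m); Q=dep(d,np.c_[u,v]); k=Q[:,2].argsort()[-8:]; print("orange n",m.sum(),"top",Q[k].mean(0).round(4),"all",Q.mean(0).round(4),"px",[(a,b) for a,b in zip(u,v)][::4])
E
python3 cook.py
```

```text
T cam [ 0.395 -0.027  1.427]
S cam [ 0.034 -0.606  1.041]
egg axis yaw T 1.2 [ 0.4846 -0.1502  0.027 ]
  S ctr [[ 0.489 -0.149  0.027]]
egg axis yaw T -52.1 [ 0.5025 -0.2628  0.027 ]
  S ctr [[ 0.5074 -0.262   0.027 ]]
egg c [0.6346 0.178  0.0945] 158
egg c [0.6387 0.1772 0.0972] 183
egg d [0.6162 0.2356 0.095 ] 161
egg d [0.6206 0.2347 0.0972] 170
dist 0.06035032422243084 yaw 17.55970179665597 mid [0.62752067 0.20635193 0.09597265]
disc [0.5614 0.1884 0.1074]
nose [0.4698 0.1569] 13
orange n 28 top [0.5748 0.2068 0.1113] all [0.4834 0.1687 0.0749] px [(np.int64(216), np.int64(185)), (np.int64(197), np.int64(192)), (np.int64(226), np.int64(245)), (np.int64(224), np.int64(247)), (np.int64(225), np.int64(248)), (np.int64(226), np.int64(249)), (np.int64(224), np.int64(251))]
disc [0.5508 0.1777 0.1176]
nose [0.4727 0.1549] 9
orange n 32 top [0.4428 0.1504 0.076 ] all [0.4462 0.1501 0.0631] px [(np.int64(196), np.int64(198)), (np.int64(194), np.int64(200)), (np.int64(194), np.int64(201)), (np.int64(200), np.int64(201)), (np.int64(196), np.int64(202)), (np.int64(198), np.int64(203)), (np.int64(196), np.int64(204)), (np.int64(200), np.int64(204))]
```

```bash
cat > go.py <<'E'
"go.py gx gy gz jawyaw_deg lean_deg off_mm n : rows bringing the point off_mm ahead of TCP to g; lean = outward tilt of tool z from down along (jawyaw-90)"
import sys, numpy as np
from scipy.spatial.transform import Rotation as R, Slerp
from plant import monitor
gx,gy,gz,yaw,lean,off,n=map(float,sys.argv[1:8]); n=int(n)
s=monitor.get_state(); p=np.array(s["tool_pos"]); r0=R.from_quat(s["eef_rot"]); o=np.array([0,0,off/1e3])
yw,l=np.radians([yaw,lean]); y=np.array([np.cos(yw),np.sin(yw),0]); h=np.array([np.sin(yw),-np.cos(yw),0]); z=np.sin(l)*h+np.array([0,0,-np.cos(l)])
r1=R.from_matrix(np.c_[np.cross(y,z),y,z]); g0=p+r0.apply(o); g1=np.array([gx,gy,gz])
f=np.linspace(0,1,n+1); rr=Slerp([0,1],R.concatenate([r0,r1]))(f); tc=[g0+(g1-g0)*a-q.apply(o) for a,q in zip(f,rr)]
print("t",round(float(s["clock"]),2),"grasp pt",g0.round(4),"rot to go deg",np.degrees((r0.inv()*r1).magnitude()).round(1),"q",np.round(s["q"],2),"F",np.round(s["contact_force"],1),"open",round(float(s["opening"])*8.81,2))
for i in range(n):
    d=rr[i].inv().apply(tc[i+1]-tc[i])*100; w=(rr[i].inv()*rr[i+1]).as_rotvec()
    print(", ".join(f"{v:.2f}" for v in d)+",  "+", ".join(f"{v:.3f}" for v in w)+",")
E
python3 go.py .51 -.15 .15 91 -38 50 16
```

```text
t 1.4 grasp pt [0.2369 0.5784 0.2527] rot to go deg 44.3 q [-1.15  0.69 -0.19  1.57  0.16  0.9  -0.22] F [ 0.5 -0.2  0.1] open 8.83
-3.51, -3.52, 0.65,  0.008, 0.041, -0.024,
-3.44, -3.60, 0.54,  0.008, 0.041, -0.024,
-3.37, -3.67, 0.44,  0.008, 0.041, -0.024,
-3.30, -3.74, 0.35,  0.008, 0.041, -0.024,
-3.22, -3.82, 0.25,  0.008, 0.041, -0.024,
-3.13, -3.89, 0.16,  0.008, 0.041, -0.024,
-3.04, -3.96, 0.08,  0.008, 0.041, -0.024,
-2.94, -4.02, 0.00,  0.008, 0.041, -0.024,
-2.84, -4.09, -0.07,  0.008, 0.041, -0.024,
-2.73, -4.15, -0.15,  0.008, 0.041, -0.024,
-2.62, -4.22, -0.21,  0.008, 0.041, -0.024,
-2.51, -4.28, -0.27,  0.008, 0.041, -0.024,
-2.39, -4.33, -0.33,  0.008, 0.041, -0.024,
-2.27, -4.39, -0.38,  0.008, 0.041, -0.024,
-2.14, -4.44, -0.42,  0.008, 0.041, -0.024,
-2.01, -4.49, -0.46,  0.008, 0.041, -0.024,
```

```bash
python3 go.py .519 .204 .16 107.6 37 50 10
```

```text
t 1.4 grasp pt [0.2369 0.5784 0.2527] rot to go deg 53.9 q [-1.15  0.69 -0.19  1.57  0.16  0.9  -0.22] F [ 0.5 -0.2  0.1] open 8.83
-3.72, -2.52, 0.94,  -0.022, -0.062, -0.067,
-3.49, -2.80, 1.12,  -0.022, -0.062, -0.067,
-3.23, -3.08, 1.29,  -0.022, -0.062, -0.067,
-2.94, -3.33, 1.43,  -0.022, -0.062, -0.067,
-2.62, -3.57, 1.54,  -0.022, -0.062, -0.067,
-2.28, -3.80, 1.63,  -0.022, -0.062, -0.067,
-1.93, -3.99, 1.70,  -0.022, -0.062, -0.067,
-1.56, -4.17, 1.74,  -0.022, -0.062, -0.067,
-1.17, -4.32, 1.75,  -0.022, -0.062, -0.067,
-0.78, -4.45, 1.73,  -0.022, -0.062, -0.067,
```

carry_out:
  motion: [-3.7,-2.5,0.9,-0.022,-0.062,-0.067,-3.5,-2.8,1.1,-0.022,-0.062,-0.067,-3.2,-3.1,1.3,-0.022,-0.062,-0.067,-2.9,-3.3,1.4,-0.022,-0.062,-0.067,-2.6,-3.6,1.5,-0.022,-0.062,-0.067,-2.3,-3.8,1.6,-0.022,-0.062,-0.067,-1.9,-4.0,1.7,-0.022,-0.062,-0.067,-1.6,-4.2,1.7,-0.022,-0.062,-0.067]

```text
clock: 2.4
tool_pos: [0.3929, 0.3037, 0.2281]
eef_rot: [-0.028, 0.982, -0.01, 0.189]
contact_force: [0.2, -0.4, 0.3]
opening: 0.996
```

carry_out:
  motion: [-1.2,-4.3,1.7,-0.022,-0.062,-0.067,-0.8,-4.4,1.7,-0.022,-0.062,-0.067,0,0,0,0,0,0,0,0,0,0,0,0]

```text
clock: 2.9
tool_pos: [0.4131, 0.2531, 0.2174]
eef_rot: [-0.059, 0.974, -0.025, 0.217]
contact_force: [-0.0, 0.0, 0.1]
opening: 0.997
```

```bash
python3 go.py .519 .204 .16 107.6 37 50 2;python3 go.py .4865 -.1503 .13 91 -38 50 10
```

```text
t 2.9 grasp pt [0.4344 0.252  0.1722] rot to go deg 17.5 q [-0.84  0.65  0.03  2.34  1.97  0.35 -1.08] F [-0.   0.   0.1] open 8.79
-2.72, -3.21, 2.45,  -0.084, -0.109, -0.068,
-2.25, -3.62, 2.53,  -0.084, -0.109, -0.068,
t 2.9 grasp pt [0.4344 0.252  0.1722] rot to go deg 63.4 q [-0.84  0.65  0.03  2.34  1.97  0.35 -1.08] F [-0.   0.   0.1] open 8.79
-0.33, -4.06, 0.72,  -0.009, 0.110, 0.008,
-0.44, -4.07, 0.71,  -0.009, 0.110, 0.008,
-0.55, -4.07, 0.68,  -0.009, 0.110, 0.008,
-0.65, -4.08, 0.64,  -0.009, 0.110, 0.008,
-0.75, -4.08, 0.58,  -0.009, 0.110, 0.008,
-0.84, -4.08, 0.52,  -0.009, 0.110, 0.008,
-0.92, -4.09, 0.45,  -0.009, 0.110, 0.008,
-1.00, -4.09, 0.37,  -0.009, 0.110, 0.008,
-1.06, -4.08, 0.28,  -0.009, 0.110, 0.008,
-1.12, -4.08, 0.19,  -0.009, 0.110, 0.008,
```

carry_out:
  motion: [-1.4,-1.6,1.2,-0.042,-0.055,-0.034,-1.4,-1.6,1.2,-0.042,-0.055,-0.034,-1.1,-1.8,1.3,-0.042,-0.055,-0.034,-1.1,-1.8,1.3,-0.042,-0.055,-0.034,0,0,0,0,0,0]

```text
clock: 3.52
tool_pos: [0.4936, 0.1952, 0.2004]
eef_rot: [-0.144, 0.937, 0.047, 0.314]
contact_force: [0.5, -0.3, -0.1]
opening: 1.004
```

```bash
python3 go.py .519 .204 .16 107.6 37 50 2;python3 go.py .4865 -.1503 .13 91 -38 50 10
```

```text
t 3.52 grasp pt [0.5224 0.2041 0.1604] rot to go deg 0.2 q [-0.35  0.77 -0.3   2.42  2.66  0.75 -1.28] F [ 0.5 -0.3 -0.1] open 8.85
0.14, 0.04, -0.08,  -0.002, 0.000, -0.000,
0.14, 0.04, -0.08,  -0.002, 0.000, -0.000,
t 3.52 grasp pt [0.5224 0.2041 0.1604] rot to go deg 76.6 q [-0.35  0.77 -0.3   2.42  2.66  0.75 -1.28] F [ 0.5 -0.3 -0.1] open 8.85
0.66, -3.29, -0.55,  -0.001, 0.130, 0.031,
0.63, -3.33, -0.39,  -0.001, 0.130, 0.031,
0.57, -3.36, -0.23,  -0.001, 0.130, 0.031,
0.49, -3.40, -0.07,  -0.001, 0.130, 0.031,
0.39, -3.43, 0.07,  -0.001, 0.130, 0.031,
0.27, -3.46, 0.19,  -0.001, 0.130, 0.031,
0.14, -3.49, 0.30,  -0.001, 0.130, 0.031,
-0.01, -3.51, 0.39,  -0.001, 0.130, 0.031,
-0.17, -3.53, 0.46,  -0.001, 0.130, 0.031,
-0.33, -3.54, 0.51,  -0.001, 0.130, 0.031,
```

carry_out:
  motion: [0.7,-3.3,-0.5,-0.001,0.13,0.031,0.6,-3.3,-0.4,-0.001,0.13,0.031,0.6,-3.4,-0.2,-0.001,0.13,0.031,0.5,-3.4,-0.1,-0.001,0.13,0.031,0.4,-3.4,0.1,-0.001,0.13,0.031,0.3,-3.5,0.2,-0.001,0.13,0.031,0.1,-3.5,0.3,-0.001,0.13,0.031,0,-3.5,0.4,-0.001,0.13,0.031]
  hand: 7

```text
clock: 4.53
tool_pos: [0.541, 0.034, 0.1937]
eef_rot: [-0.077, 0.992, -0.019, 0.101]
contact_force: [0.8, -0.1, 0.2]
opening: 0.797
```

```bash
python3 go.py .4865 -.1503 .09 91 -38 50 6
```

```text
t 4.53 grasp pt [0.5512 0.033  0.1448] rot to go deg 50.3 q [ 0.07  0.73 -0.4   2.06  1.08  0.37  0.5 ] F [ 0.8 -0.1  0.2] open 7.02
0.99, -2.88, 0.79,  -0.014, 0.144, 0.020,
0.81, -2.93, 0.98,  -0.014, 0.144, 0.020,
0.60, -2.97, 1.15,  -0.014, 0.144, 0.020,
0.38, -3.01, 1.28,  -0.014, 0.144, 0.020,
0.13, -3.05, 1.38,  -0.014, 0.144, 0.020,
-0.12, -3.08, 1.44,  -0.014, 0.144, 0.020,
```

carry_out:
  motion: [1.0,-2.9,0.8,-0.014,0.144,0.02,0.8,-2.9,1.0,-0.014,0.144,0.02,0.6,-3.0,1.1,-0.014,0.144,0.02,0.4,-3.0,1.3,-0.014,0.144,0.02,0.1,-3.0,1.4,-0.014,0.144,0.02,-0.1,-3.1,1.4,-0.014,0.144,0.02,0,0,0,0,0,0]

```text
clock: 5.4
tool_pos: [0.5187, -0.1517, 0.1276]
eef_rot: [-0.006, 0.947, -0.005, -0.321]
contact_force: [0.4, 0.5, 0.7]
opening: 0.796
```

```bash
python3 go.py .4865 -.1503 .09 91 -38 50 4
```

```text
t 5.4 grasp pt [ 0.4883 -0.1523  0.0879] rot to go deg 0.6 q [ 0.42  1.12 -0.56  1.44  0.5   1.41  1.28] F [0.4 0.5 0.7] open 7.01
0.06, 0.05, -0.02,  -0.000, 0.002, -0.002,
0.06, 0.05, -0.02,  -0.000, 0.002, -0.002,
0.06, 0.05, -0.01,  -0.000, 0.002, -0.002,
0.06, 0.05, -0.01,  -0.000, 0.002, -0.002,
```

```bash
python3 go.py .4870 -.1503 .0275 91 -38 50 4
```

```text
t 5.4 grasp pt [ 0.4883 -0.1523  0.0879] rot to go deg 0.6 q [ 0.42  1.12 -0.56  1.44  0.5   1.41  1.28] F [0.4 0.5 0.7] open 7.01
-0.90, 0.06, 1.22,  -0.000, 0.002, -0.002,
-0.91, 0.05, 1.22,  -0.000, 0.002, -0.002,
-0.91, 0.05, 1.21,  -0.000, 0.002, -0.002,
-0.91, 0.05, 1.21,  -0.000, 0.002, -0.002,
```

carry_out:
  motion: [-0.9,0.06,1.2,0,0.002,-0.002,-0.9,0.05,1.2,0,0.002,-0.002,-0.9,0.05,1.2,0,0.002,-0.002,-0.9,0.05,1.2,0,0.002,-0.002,0,0,0,0,0,0]

```text
clock: 6.02
tool_pos: [0.5161, -0.1502, 0.0684]
eef_rot: [-0.011, 0.945, -0.004, -0.326]
contact_force: [0.1, -0.4, 0.2]
opening: 0.794
```

```bash
python3 go.py .4870 -.1503 .0275 91 -38 50 1
python3 - <<'E'
from h import *
T=snapshot("top");S=snapshot("side")
cv2.imwrite("pics/g1.png",np.clip(np.hstack([crop(T,(321,236),35,5),crop(S,(284,264),35,5)])*1.5,0,255).astype(np.uint8))
E
```

```text
t 6.03 grasp pt [ 0.4853 -0.1509  0.0291] rot to go deg 0.3 q [ 0.41  1.21 -0.55  1.43  0.54  1.35  1.27] F [ 0.1 -0.4  0.2] open 6.99
-0.23, 0.04, 0.02,  -0.003, -0.001, 0.004,
```

View pics/g1.png

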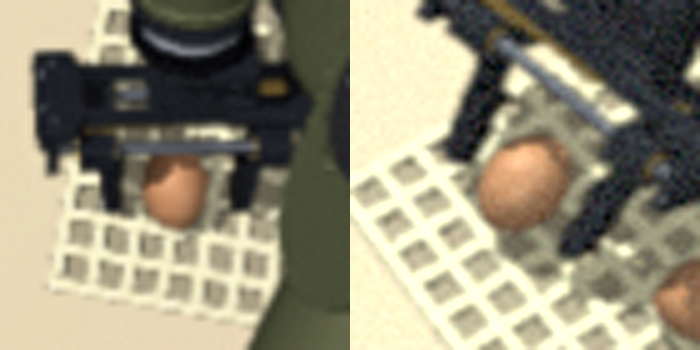

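carry_out:
  motion: [-0.1,0,0.1,0,0,0,0,0,0,0,0,0,0,0,0,0,0,0,0,0,0,0,0,0,0,0,0,0,0,0,0,0,0,0,0,0]
  hand: 3.8
  grip_force: 5

```text
clock: 6.88
tool_pos: [0.5171, -0.1504, 0.0685]
eef_rot: [-0.01, 0.946, -0.004, -0.325]
contact_force: [-0.1, 0.6, 1.9]
opening: 0.49
```

carry_out:
  motion: [0,0,0,0,0,0,0,0,0,0,0,0]

```text
clock: 7.12
tool_pos: [0.5171, -0.1504, 0.0684]
eef_rot: [-0.01, 0.946, -0.004, -0.325]
contact_force: [1.7, 0.2, 2.0]
opening: 0.49
```

```bash
python3 go.py .4870 -.1503 .13 91 -38 50 6
```

```text
t 7.12 grasp pt [ 0.4864 -0.1511  0.029 ] rot to go deg 0.3 q [ 0.41  1.21 -0.55  1.43  0.54  1.35  1.27] F [1.7 0.2 2. ] open 4.32
1.02, 0.01, -1.33,  -0.001, 0.000, 0.001,
1.03, 0.01, -1.33,  -0.001, 0.000, 0.001,
1.03, 0.01, -1.33,  -0.001, 0.000, 0.001,
1.03, 0.01, -1.33,  -0.001, 0.000, 0.001,
1.03, 0.01, -1.33,  -0.001, 0.000, 0.001,
1.03, 0.01, -1.33,  -0.001, 0.000, 0.001,
```

carry_out:
  motion: [0.6,0,-0.8,0,0,0,1.0,0,-1.3,0,0,0,1.0,0,-1.3,0,0,0,1.0,0,-1.3,0,0,0,1.0,0,-1.3,0,0,0,1.0,0,-1.3,0,0,0,1.0,0,-1.3,0,0,0]

```text
clock: 8.0
tool_pos: [0.5178, -0.1503, 0.1779]
eef_rot: [-0.01, 0.946, -0.004, -0.325]
contact_force: [-0.3, 0.1, -0.1]
opening: 0.495
```

```bash
python3 go.py .5960 .1335 .16 107.6 37 50 16
```

```text
t 8.0 grasp pt [ 0.4871 -0.151   0.1384] rot to go deg 76.4 q [ 0.42  1.06 -0.58  1.44  0.47  1.49  1.3 ] F [-0.3  0.1 -0.1] open 4.36
-0.08, 1.76, -0.53,  0.000, -0.081, -0.019,
-0.16, 1.75, -0.49,  0.000, -0.081, -0.019,
-0.23, 1.74, -0.44,  0.000, -0.081, -0.019,
-0.30, 1.72, -0.39,  0.000, -0.081, -0.019,
-0.36, 1.71, -0.33,  0.000, -0.081, -0.019,
-0.42, 1.70, -0.26,  0.000, -0.081, -0.019,
-0.47, 1.68, -0.20,  0.000, -0.081, -0.019,
-0.52, 1.66, -0.12,  0.000, -0.081, -0.019,
-0.56, 1.64, -0.05,  0.000, -0.081, -0.019,
-0.59, 1.63, 0.03,  0.000, -0.081, -0.019,
-0.62, 1.61, 0.11,  0.000, -0.081, -0.019,
-0.64, 1.59, 0.20,  0.000, -0.081, -0.019,
-0.65, 1.57, 0.28,  0.000, -0.081, -0.019,
-0.65, 1.55, 0.37,  0.000, -0.081, -0.019,
-0.65, 1.53, 0.45,  0.000, -0.081, -0.019,
-0.64, 1.51, 0.54,  0.000, -0.081, -0.019,
```

carry_out:
  motion: [-0.1,1.8,-0.5,0,-0.081,-0.019,-0.2,1.7,-0.5,0,-0.081,-0.019,-0.2,1.7,-0.4,0,-0.081,-0.019,-0.3,1.7,-0.4,0,-0.081,-0.019,-0.4,1.7,-0.3,0,-0.081,-0.019,-0.4,1.7,-0.3,0,-0.081,-0.019,-0.5,1.7,-0.2,0,-0.081,-0.019,-0.5,1.7,-0.1,0,-0.081,-0.019]

```text
clock: 9.0
tool_pos: [0.5427, -0.0108, 0.1978]
eef_rot: [-0.082, 0.996, 0.024, -0.005]
contact_force: [-0.2, -1.0, -1.8]
opening: 0.498
```

carry_out:
  motion: [-0.6,1.6,0,0,-0.081,-0.019,-0.6,1.6,0,0,-0.081,-0.019,-0.6,1.6,0.1,0,-0.081,-0.019,-0.6,1.6,0.2,0,-0.081,-0.019,-0.6,1.6,0.3,0,-0.081,-0.019,-0.6,1.6,0.4,0,-0.081,-0.019,-0.6,1.5,0.4,0,-0.081,-0.019,-0.6,1.5,0.5,0,-0.081,-0.019]

```text
clock: 10.0
tool_pos: [0.551, 0.098, 0.1869]
eef_rot: [-0.141, 0.959, 0.035, 0.244]
contact_force: [0.5, -0.4, -1.9]
opening: 0.491
```

```bash
python3 go.py .5960 .1335 .16 107.6 37 50 8
```

```text
t 10.0 grasp pt [0.5739 0.1048 0.143 ] rot to go deg 8.5 q [ 0.18  0.84 -0.71  2.23  2.17  0.57 -0.46] F [ 0.5 -0.4 -1.9] open 4.33
-0.33, 0.26, -0.01,  -0.001, -0.018, -0.002,
-0.33, 0.26, -0.00,  -0.001, -0.018, -0.002,
-0.33, 0.26, 0.01,  -0.001, -0.018, -0.002,
-0.33, 0.26, 0.01,  -0.001, -0.018, -0.002,
-0.33, 0.25, 0.02,  -0.001, -0.018, -0.002,
-0.33, 0.25, 0.03,  -0.001, -0.018, -0.002,
-0.33, 0.25, 0.04,  -0.001, -0.018, -0.002,
-0.33, 0.25, 0.05,  -0.001, -0.018, -0.002,
```

carry_out:
  motion: [-0.5,0.4,0,-0.001,-0.025,-0.003,-0.5,0.4,0,-0.001,-0.025,-0.003,-0.5,0.4,0,-0.001,-0.025,-0.003,-0.5,0.4,0.1,-0.001,-0.025,-0.003,-0.5,0.4,0.1,-0.001,-0.025,-0.003,-0.1,0.1,0,-0.001,-0.02,-0.002,0,0,0,0,0,0]

```text
clock: 10.88
tool_pos: [0.5659, 0.1245, 0.197]
eef_rot: [-0.147, 0.938, 0.046, 0.309]
contact_force: [-1.5, -0.9, -1.1]
opening: 0.494
```

```bash
python3 go.py .5960 .1335 .15 107.6 37 50 2
python3 - <<'E'
from h import *
T=snapshot("top");S=snapshot("side")
ex=np.array([.9534,.3017,0]);ey=np.array([-.3017,.9534,0]);O=np.array([.5779,.1907,.078])
for d in(T,S):
    for a in(90,150,210,270):
        c=O+.06*(np.cos(np.radians(a))*ex+np.sin(np.radians(a))*ey)
        t=np.linspace(0,6.28,9)
        for q in proj(d,c+.0155*np.c_[np.cos(t),np.sin(t),0*t]): d["frame"][int(round(q[1])),int(round(q[0]))]=(0,255,0)
cv2.imwrite("pics/p1.png",np.clip(np.hstack([crop(T,(217,212),40,5),crop(S,(225,175),40,5)])*1.5,0,255).astype(np.uint8))
E
```

```text
t 10.88 grasp pt [0.5943 0.1334 0.1568] rot to go deg 0.6 q [ 0.19  0.89 -0.81  2.26  2.33  0.75 -0.58] F [-1.5 -0.9 -1.1] open 4.35
0.16, -0.03, 0.32,  -0.001, -0.005, 0.002,
0.16, -0.03, 0.32,  -0.001, -0.005, 0.002,
```

View pics/p1.png

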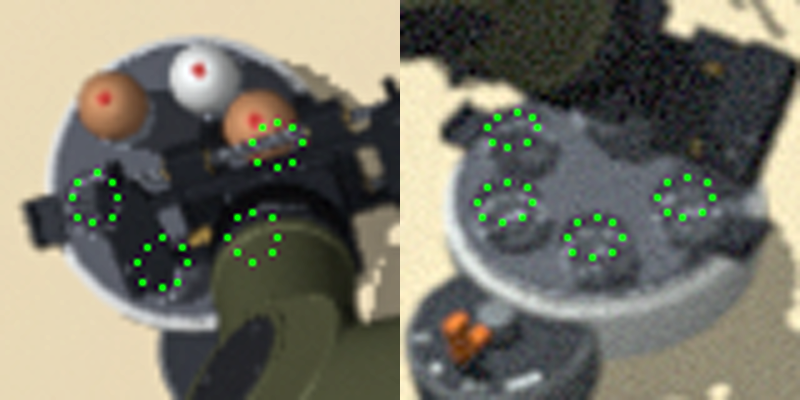

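```bash
cat > tip.py <<'E'
from h import *
import sys
def stamp(d,box):
    f=d["frame"].astype(float); m=np.zeros(f.shape[:2],bool); x0,y0,x1,y1=box; m[y0:y1,x0:x1]=1
    w=np.where(m,np.clip(f[...,0]/(f[...,1]+1)-1.55,0,3)*(f[...,0]>60),0); v,u=np.nonzero(w); ww=w[v,u]; return np.array([(u*ww).sum(),(v*ww).sum()])/ww.sum(),len(u)
if __name__=="__main__":
    T=snapshot("top")
    for n,b,z in(("c",(210,180,225,193),.124),("d",(190,186,206,200),.124),("held",tuple(map(int,sys.argv[1:5])),float(sys.argv[5]))):
        p,k=stamp(T,b); print(n,p.round(1),k,dep(T,p,z).round(4))
E
python3 tip.py 221 188 236 204 .185; python3 -c "
from h import *
T=snapshot('top');print(T['range_z'][196:200,226:231]);print(dep(T,[[228,196],[228,198],[229,199]]))"
```

```text
c [216.3 185.5] 4 [[0.6346 0.1772 0.124 ]]
d [197.4 191.2] 9 [[0.6163 0.2349 0.124 ]]
held [227.4 195.5] 12 [[0.5942 0.1343 0.185 ]]
[[1.2609739 1.2648724 1.2615331 1.258501  1.2669904]
 [1.2609398 1.2627467 1.2563398 1.2607003 1.2620546]
 [0.        1.2623305 1.2576836 1.259961  1.2672186]
 [1.2655271 1.2652051 1.2601252 1.2200661 1.215129 ]]
[[0.59337016 0.13308365 0.18126673]
 [0.58700343 0.13251856 0.18433727]
 [0.57851136 0.12489403 0.22113757]]
```

carry_out:
  motion: [0.6,0,0.8,0,-0.005,0.002,0.6,0,0.8,0,-0.005,0.002,0.6,0,0.8,0,0,0,0.6,0,0.8,0,0,0,0.6,0,0.8,0,0,0,0,0,0,0,0,0]

```text
clock: 11.82
tool_pos: [0.5661, 0.1244, 0.1463]
eef_rot: [-0.145, 0.937, 0.047, 0.314]
contact_force: [-1.1, 0.4, -0.1]
opening: 0.497
```

```bash
python3 go.py .5943 .1334 .100 107.6 37 50 4; python3 tip.py 221 188 236 210 .132
```

```text
t 11.82 grasp pt [0.5948 0.1334 0.1064] rot to go deg 0.1 q [ 0.19  1.02 -0.82  2.28  2.43  0.88 -0.63] F [-1.1  0.4 -0.1] open 4.38
0.11, 0.00, 0.12,  -0.001, -0.000, 0.000,
0.11, 0.00, 0.12,  -0.001, -0.000, 0.000,
0.11, 0.00, 0.12,  -0.001, -0.000, 0.000,
0.11, 0.00, 0.12,  -0.001, -0.000, 0.000,
c [216.3 185.5] 4 [[0.6346 0.1772 0.124 ]]
d [197.4 191.2] 10 [[0.6163 0.2349 0.124 ]]
held [229.5 198.1] 10 [[0.5947 0.1346 0.132 ]]
```

carry_out:
  motion: [0.12,-0.03,0.16,0,0,0,0.12,0,0.16,0,0,0,0.12,0,0.16,0,0,0,0,0,0,0,0,0]

```text
clock: 12.38
tool_pos: [0.5665, 0.1242, 0.1413]
eef_rot: [-0.145, 0.937, 0.047, 0.314]
contact_force: [0.9, 0.5, -0.2]
opening: 0.488
```

```bash
python3 go.py .5943 .1334 .098 107.6 37 50 1
```

```text
t 12.38 grasp pt [0.5952 0.1332 0.1015] rot to go deg 0.2 q [ 0.19  1.03 -0.81  2.28  2.44  0.89 -0.64] F [ 0.9  0.5 -0.2] open 4.3
0.27, 0.03, 0.22,  -0.003, 0.001, 0.001,
```

Not in contact yet; lower 1 mm per row, with x nudged back.

carry_out:
  motion: [0.1,0,0.05,0,0,0,0.06,0,0.08,0,0,0,0.06,0,0.08,0,0,0,0,0,0,0,0,0]

```text
clock: 12.88
tool_pos: [0.566, 0.1241, 0.1383]
eef_rot: [-0.145, 0.937, 0.047, 0.314]
contact_force: [-0.4, -0.1, -0.6]
opening: 0.498
```

carry_out:
  motion: [0.06,0,0.08,0,0,0,0,0,0,0,0,0]

```text
clock: 13.12
tool_pos: [0.5659, 0.1241, 0.1376]
eef_rot: [-0.145, 0.937, 0.047, 0.315]
contact_force: [-1.3, -0.2, 1.8]
opening: 0.495
```

```bash
python3 go.py .5943 .1334 .096 107.6 37 50 1
```

```text
t 13.12 grasp pt [0.5947 0.1331 0.0977] rot to go deg 0.2 q [ 0.19  1.04 -0.81  2.28  2.45  0.9  -0.64] F [-1.3 -0.2  1.8] open 4.36
0.12, 0.03, 0.12,  -0.002, 0.002, 0.001,
```

carry_out:
  motion: [0.06,0,0.08,0,0,0,0,0,0,0,0,0,0,0,0,0,0,0]

```text
clock: 13.5
tool_pos: [0.5657, 0.1244, 0.1368]
eef_rot: [-0.145, 0.937, 0.048, 0.314]
contact_force: [-2.9, -1.2, 5.2]
opening: 0.49
```

```bash
python3 go.py .5943 .1334 .096 107.6 37 50 1;  python3 tip.py 221 188 236 210 .124
```

```text
t 13.5 grasp pt [0.5945 0.1334 0.0969] rot to go deg 0.2 q [ 0.19  1.04 -0.81  2.28  2.45  0.9  -0.64] F [-2.9 -1.2  5.2] open 4.32
0.06, -0.01, 0.06,  -0.002, 0.002, 0.001,
c [216.3 185.5] 4 [[0.6345 0.1773 0.124 ]]
d [197.4 191.2] 9 [[0.6163 0.2349 0.124 ]]
held [229.8 199.2] 10 [[0.5928 0.1345 0.124 ]]
```

carry_out:
  motion: [0.02,0,-0.06,0,0,0,0,0,0,0,0,0]

```text
clock: 13.8
tool_pos: [0.5656, 0.1242, 0.1368]
eef_rot: [-0.145, 0.937, 0.048, 0.314]
contact_force: [-1.0, -0.9, 2.6]
opening: 0.495
```

carry_out:
  motion: [0,0,0,0,0,0,0,0,0,0,0,0,0,0,0,0,0,0,0,0,0,0,0,0]
  hand: 5.5

```text
clock: 14.3
tool_pos: [0.5656, 0.1238, 0.1367]
eef_rot: [-0.145, 0.937, 0.047, 0.314]
contact_force: [0.7, 0.4, -0.5]
opening: 0.627
```

carry_out:
  motion: [0,0,-1,0,0,0,0,0,-1.5,0,0,0,0,0,-2,0,0,0,0,0,-2.5,0,0,0,0,0,-2.5,0,0,0,0,0,-2.5,0,0,0]

```text
clock: 15.05
tool_pos: [0.4952, 0.1021, 0.2338]
eef_rot: [-0.145, 0.937, 0.047, 0.315]
contact_force: [0.0, -0.3, -0.2]
opening: 0.624
```

```bash
python3 tip.py 221 188 236 210 .124; python3 go.py .505 -.2624 .11 41 -38 50 16
python3 - <<'E'
from fit import *
T=snapshot("top");S=snapshot("side")
c=np.array([.505,-.2624,.027])
for d in(T,S):
    try: print(fitegg([d],c)[:4])
    except Exception as e: print(e)
E
```

```text
c [216.3 185.5] 4 [[0.6346 0.1773 0.124 ]]
d [197.4 191.2] 9 [[0.6163 0.2349 0.124 ]]
held [229.8 200.6] 9 [[0.5885 0.1345 0.124 ]]
t 15.1 grasp pt [0.5224 0.1109 0.1956] rot to go deg 97.2 q [ 0.24  0.79 -0.9   2.46  2.34  0.84 -0.7 ] F [-2.5 -0.5  2.1] open 5.51
0.62, -2.21, -0.04,  -0.001, 0.072, 0.078,
0.45, -2.27, 0.02,  -0.001, 0.072, 0.078,
0.27, -2.33, 0.07,  -0.001, 0.072, 0.078,
0.08, -2.37, 0.10,  -0.001, 0.072, 0.078,
-0.11, -2.40, 0.13,  -0.001, 0.072, 0.078,
-0.31, -2.41, 0.14,  -0.001, 0.072, 0.078,
-0.50, -2.41, 0.13,  -0.001, 0.072, 0.078,
-0.69, -2.39, 0.11,  -0.001, 0.072, 0.078,
-0.88, -2.36, 0.08,  -0.001, 0.072, 0.078,
-1.07, -2.31, 0.03,  -0.001, 0.072, 0.078,
-1.24, -2.25, -0.03,  -0.001, 0.072, 0.078,
-1.41, -2.17, -0.10,  -0.001, 0.072, 0.078,
-1.56, -2.08, -0.18,  -0.001, 0.072, 0.078,
-1.70, -1.99, -0.27,  -0.001, 0.072, 0.078,
-1.82, -1.88, -0.38,  -0.001, 0.072, 0.078,
-1.93, -1.76, -0.49,  -0.001, 0.072, 0.078,
[(np.float64(0.00028652366921163756), np.float64(0.5054), np.float64(-0.2662), np.float64(0.0261), np.float64(123.5), 130), (np.float64(0.0002865236692168679), np.float64(0.5054), np.float64(-0.2662), np.float64(0.0261), np.float64(123.5), 130), (np.float64(0.00028652366943548297), np.float64(0.5054), np.float64(-0.2662), np.float64(0.0261), np.float64(123.6), 130), (np.float64(0.0002865236694497813), np.float64(0.5054), np.float64(-0.2662), np.float64(0.0261), np.float64(123.6), 130)]
[(np.float64(0.00027116361702832274), np.float64(0.508), np.float64(-0.2634), np.float64(0.0283), np.float64(314.1), 248), (np.float64(0.00027116361702865613), np.float64(0.508), np.float64(-0.2634), np.float64(0.0283), np.float64(314.1), 248), (np.float64(0.0002711647386034582), np.float64(0.508), np.float64(-0.2634), np.float64(0.0283), np.float64(314.3), 248), (np.float64(0.0002711647386038677), np.float64(0.508), np.float64(-0.2634), np.float64(0.0283), np.float64(314.3), 248)]
```

```bash
cat > stand.py <<'E'
from fit import *
import sys
def fit5(P,c0):
    def f(p):
        a=np.array([p[3],p[4],1.]);a/=np.linalg.norm(a); q=P-p[:3]; x=q@a; r=np.linalg.norm(q-np.outer(x,a),axis=1)
        L=np.where(x>0,.028,.0295); s=x/L; return (np.sqrt(s**2+(r/.022/np.where(x<0,1+.12*s,1))**2)-1)*.024
    return least_squares(f,[*c0,0,0],loss="soft_l1",f_scale=.002).x
T=snapshot("top");S=snapshot("side")
C={"c":[.635,.1775,.096],"d":[.6165,.235,.096],"cup3":[.595,.1335,.096],"cup1":[.518,.204,.096]}
for n in sys.argv[1:]:
    for k,d in(("T",T),("S",S)):
        ms=[m for m in masks(d,"egg_c") if np.linalg.norm(np.array(m["extent"]).reshape(2,2).mean(0)-proj(d,C[n])[0])<8]
        if not ms: print(n,k,"none"); continue
        P=cloud(d,cv2.erode(ms[0]["pixels"].astype(np.uint8),np.ones((2,2)))>0); P=P[P[:,2]>.085]
        x=fit5(P,C[n]); print(n,k,x[:3].round(4),"tilt x,y deg",np.degrees(x[3:]).round(1),len(P))
out=np.hstack([crop(T,(215,200),30,6),crop(S,(228,170),30,6)]); cv2.imwrite("pics/st.png",np.clip(out*1.5,0,255).astype(np.uint8))
E
python3 stand.py c d cup3
```

```text
c T [0.6359 0.1789 0.0952] tilt x,y deg [-10.5  -2. ] 114
c S none
d T [0.6168 0.237  0.0949] tilt x,y deg [ -2.5 -11. ] 118
d S [0.6229 0.2399 0.0998] tilt x,y deg [-28.4 -55.9] 53
cup3 T [0.5927 0.1335 0.0944] tilt x,y deg [-7.  -2.1] 148
cup3 S [0.5932 0.131  0.1058] tilt x,y deg [ 0. -0.] 3
```

View pics/st.png

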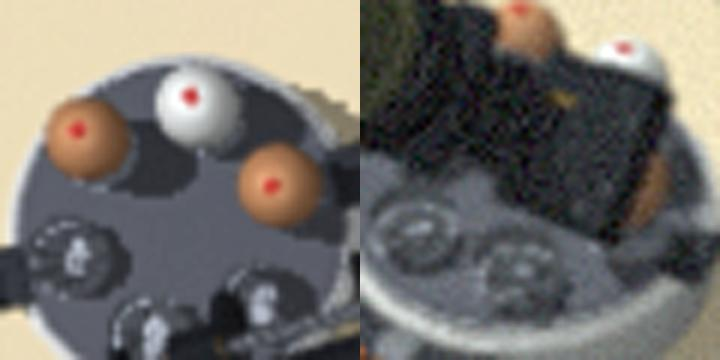

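```bash
python3 go.py .563 .124 .161 107.6 27 50 4
```

```text
t 15.6 grasp pt [0.5253 0.1115 0.1921] rot to go deg 10.0 q [ 0.24  0.8  -0.9   2.45  2.34  0.84 -0.7 ] F [-0.8  0.2 -0.3] open 5.53
-0.54, 0.01, 1.22,  -0.001, 0.044, 0.000,
-0.60, 0.01, 1.21,  -0.001, 0.044, 0.000,
-0.65, 0.01, 1.19,  -0.001, 0.044, 0.000,
-0.70, 0.01, 1.17,  -0.001, 0.044, 0.000,
```

carry_out:
  motion: [-0.5,0,1.2,0,0.044,0,-0.6,0,1.2,0,0.044,0,-0.6,0,1.2,0,0.044,0,-0.7,0,1.2,0,0.044,0,0,0,0,0,0,0,0,0,0,0,0,0]

```text
clock: 16.35
tool_pos: [0.5399, 0.1161, 0.2052]
eef_rot: [-0.149, 0.961, 0.034, 0.23]
contact_force: [-0.9, 0.2, 0.2]
opening: 0.625
```

```bash
python3 go.py .594 .1335 .099 107.6 27 50 5
```

```text
t 16.35 grasp pt [0.5615 0.1229 0.1606] rot to go deg 0.2 q [ 0.12  0.78 -0.68  2.22  2.06  0.51 -0.4 ] F [-0.9  0.2  0.2] open 5.51
-0.05, 0.01, 1.41,  -0.000, -0.000, 0.000,
-0.05, 0.01, 1.41,  -0.000, -0.000, 0.000,
-0.05, 0.01, 1.41,  -0.000, -0.000, 0.000,
-0.05, 0.01, 1.41,  -0.000, -0.000, 0.000,
-0.05, 0.00, 1.41,  -0.000, -0.000, 0.000,
```

carry_out:
  motion: [-0.05,0,1.4,0,0,0,-0.05,0,1.4,0,0,0,-0.05,0,1.4,0,0,0,-0.05,0,1.4,0,0,0,-0.05,0,1.4,0,0,0,0,0,0,0,0,0]

```text
clock: 17.1
tool_pos: [0.5734, 0.1264, 0.1431]
eef_rot: [-0.148, 0.961, 0.035, 0.23]
contact_force: [0.2, -0.1, 0.1]
opening: 0.626
```

```bash
python3 go.py .594 .1335 .099 107.6 27 50 1;python3 tip.py 221 188 236 210 .124
```

```text
t 17.1 grasp pt [0.595  0.1332 0.0985] rot to go deg 0.2 q [ 0.11  0.93 -0.68  2.14  2.15  0.58 -0.43] F [ 0.2 -0.1  0.1] open 5.52
0.06, 0.05, -0.08,  -0.002, -0.001, -0.000,
c [216.3 185.5] 4 [[0.6346 0.1773 0.124 ]]
d [197.4 191.2] 9 [[0.6164 0.2349 0.124 ]]
held [229.7 201.3] 2 [[0.5862 0.1347 0.124 ]]
```

carry_out:
  motion: [0,0,0,0,0,0,0,0,0,0,0,0,0,0,0,0,0,0,0,0,0,0,0,0]
  hand: 3.8

```text
clock: 17.65
tool_pos: [0.5731, 0.127, 0.1447]
eef_rot: [-0.149, 0.961, 0.035, 0.231]
contact_force: [-1.7, 1.1, 2.5]
opening: 0.495
```

```bash
python3 go.py .595 .1334 .102 107.6 27 50 1; python3 go.py .594 .1334 .102 107.6 38 50 5
```

```text
t 17.65 grasp pt [0.5947 0.1338 0.1002] rot to go deg 0.1 q [ 0.11  0.93 -0.68  2.15  2.15  0.58 -0.43] F [-1.7  1.1  2.5] open 4.36
-0.10, -0.05, -0.16,  -0.001, 0.000, 0.001,
t 17.65 grasp pt [0.5947 0.1338 0.1002] rot to go deg 11.0 q [ 0.11  0.93 -0.68  2.15  2.15  0.58 -0.43] F [-1.7  1.1  2.5] open 4.36
0.19, -0.00, -0.04,  -0.000, -0.038, 0.000,
0.19, -0.00, -0.04,  -0.000, -0.038, 0.000,
0.19, -0.00, -0.04,  -0.000, -0.038, 0.000,
0.18, -0.00, -0.04,  -0.000, -0.038, 0.000,
0.18, -0.00, -0.04,  -0.000, -0.038, 0.000,
```

carry_out:
  motion: [-0.13,0,-0.27,0,0,0,0.19,0,-0.04,0,-0.038,0,0.19,0,-0.04,0,-0.038,0,0.19,0,-0.04,0,-0.038,0,0.18,0,-0.04,0,-0.038,0,0.18,0,-0.04,0,-0.038,0,0,0,0,0,0,0]

```text
clock: 18.52
tool_pos: [0.5641, 0.1227, 0.1433]
eef_rot: [-0.144, 0.935, 0.048, 0.32]
contact_force: [-0.1, -0.9, -0.6]
opening: 0.492
```

```bash
python3 tip.py 221 188 236 210 .128;python3 go.py .5945 .1334 .099 107.6 38 50 2
```

```text
c [216.3 185.5] 4 [[0.6346 0.1773 0.124 ]]
d [197.4 191.2] 9 [[0.6164 0.2349 0.124 ]]
held [230.9 201.8] 8 [[0.5842 0.1307 0.128 ]]
t 18.57 grasp pt [0.5939 0.1321 0.1042] rot to go deg 0.3 q [ 0.19  1.03 -0.82  2.29  2.45  0.92 -0.65] F [-0.   0.5 -0.4] open 4.35
0.13, 0.04, 0.24,  -0.002, -0.002, 0.000,
0.13, 0.04, 0.24,  -0.002, -0.002, 0.000,
```

```bash
python3 go.py .5943 .1337 .104 107.6 17 50 6
```

```text
t 18.57 grasp pt [0.5939 0.1321 0.1042] rot to go deg 20.8 q [ 0.19  1.03 -0.82  2.29  2.45  0.92 -0.65] F [-0.   0.5 -0.4] open 4.35
-0.31, 0.02, 0.02,  -0.001, 0.060, -0.000,
-0.31, 0.02, 0.02,  -0.001, 0.060, -0.000,
-0.31, 0.02, 0.02,  -0.001, 0.060, -0.000,
-0.31, 0.02, 0.02,  -0.001, 0.060, -0.000,
-0.31, 0.02, 0.02,  -0.001, 0.060, -0.000,
-0.32, 0.02, 0.02,  -0.001, 0.060, -0.000,
```

carry_out:
  motion: [-0.31,0.02,0.02,0,0.06,0,-0.31,0.02,0.02,0,0.06,0,-0.31,0.02,0.02,0,0.06,0,-0.31,0.02,0.02,0,0.06,0,-0.31,0.02,0.02,0,0.06,0,-0.31,0.02,0.02,0,0.06,0,0,0,0,0,0,0,0,0,0,0,0,0]

```text
clock: 19.58
tool_pos: [0.5784, 0.129, 0.1511]
eef_rot: [-0.152, 0.976, 0.021, 0.152]
contact_force: [1.9, 0.1, 3.3]
opening: 0.492
```

```bash
python3 tip.py 221 188 236 210 .131;python3 go.py .5945 .1334 .101 107.6 17 50 2; python3 -c "
from h import *
T=snapshot('top');S=snapshot('side')
cv2.imwrite('pics/r1.png',np.clip(np.hstack([crop(T,(222,197),25,8),crop(S,(240,165),25,8)])*1.5,0,255).astype(np.uint8))"
```

```text
c [216.3 185.5] 4 [[0.6346 0.1772 0.124 ]]
d [197.4 191.2] 9 [[0.6163 0.2349 0.124 ]]
held [nan nan] 0 [[nan nan nan]]
t 19.62 grasp pt [0.5929 0.1333 0.1034] rot to go deg 0.7 q [-0.1   0.83 -0.32  2.02  1.57  0.24  0.06] F [1.5 0.1 4. ] open 4.34
-0.06, -0.03, 0.14,  -0.002, 0.005, 0.001,
-0.06, -0.03, 0.14,  -0.002, 0.005, 0.001,tip.py:5: RuntimeWarning: invalid value encountered in divide
  w=np.where(m,np.clip(f[...,0]/(f[...,1]+1)-1.55,0,3)*(f[...,0]>60),0); v,u=np.nonzero(w); ww=w[v,u]; return np.array([(u*ww).sum(),(v*ww).sum()])/ww.sum(),len(u)
```

View pics/r1.png

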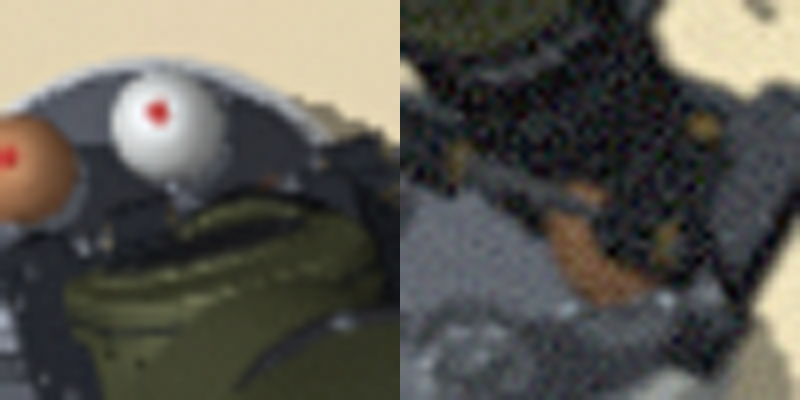

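carry_out:
  motion: [-0.04,0,0.1,0,0,0,0.03,0,0.1,0,0,0,0.03,0,0.1,0,0,0,0,0,0,0,0,0]

```text
clock: 20.23
tool_pos: [0.5796, 0.1295, 0.1483]
eef_rot: [-0.152, 0.976, 0.022, 0.152]
contact_force: [2.8, 1.8, 6.1]
opening: 0.493
```

```bash
python3 go.py .5945 .1334 .099 107.6 17 50 1
```

```text
t 20.23 grasp pt [0.5941 0.1339 0.1006] rot to go deg 0.7 q [-0.1   0.84 -0.33  2.02  1.59  0.24  0.04] F [2.8 1.8 6.1] open 4.34
-0.03, -0.08, 0.16,  -0.003, 0.011, 0.001,
```

carry_out:
  motion: [-0.05,0,-0.05,0,0,0,0,0,0,0,0,0]

```text
clock: 20.48
tool_pos: [0.5793, 0.1294, 0.1486]
eef_rot: [-0.152, 0.977, 0.021, 0.151]
contact_force: [3.4, 1.9, 4.8]
opening: 0.492
```

carry_out:
  motion: [0,0,0,0,0,0,0,0,0,0,0,0,0,0,0,0,0,0,0,0,0,0,0,0]
  hand: 5.5

```text
clock: 20.98
tool_pos: [0.5782, 0.1284, 0.1477]
eef_rot: [-0.151, 0.977, 0.02, 0.15]
contact_force: [-0.2, -0.3, -0.0]
opening: 0.622
```

carry_out:
  motion: [0,0,-1,0,0,0,0,0,-1.5,0,0,0,0,0,-2,0,0,0,0,0,-2.5,0,0,0,-2.5,-3,-2.5,0,0,0,-2.5,-5,0,0,0,0,0,-5,0,0,0,0,0,-5,0,0,0,0]

```text
clock: 21.98
tool_pos: [0.6514, -0.0384, 0.2546]
eef_rot: [-0.151, 0.977, 0.021, 0.15]
contact_force: [0.4, -0.3, 0.9]
opening: 0.625
```

```bash
python3 tip.py 221 188 236 210 .124; python3 stand.py c d cup3;python3 go.py .505 -.2624 .11 41 -26 50 10
```

```text
c [216.3 185.5] 4 [[0.6346 0.1772 0.124 ]]
d [197.4 191.2] 9 [[0.6163 0.2349 0.124 ]]
held [228.3 196.3] 9 [[0.6017 0.1395 0.124 ]]
c T [0.6345 0.179  0.0945] tilt x,y deg [-3.3 -8. ] 125
c S [0.6412 0.1786 0.0976] tilt x,y deg [-25.9 -28. ] 147
d T [0.617  0.2363 0.0948] tilt x,y deg [-6.2 -8.2] 131
d S [0.621  0.236  0.0962] tilt x,y deg [ -7.1 -17.5] 158
cup3 T [0.5953 0.1352 0.0942] tilt x,y deg [ 6.6 -0.4] 122
cup3 S [0.5993 0.1345 0.0962] tilt x,y deg [ 2.8 -6.1] 183
t 22.43 grasp pt [ 0.6652 -0.0303  0.2071] rot to go deg 78.3 q [ 0.43  0.8  -0.73  1.75  0.85  0.58  1.14] F [-0.6  0.3 -0.2] open 5.53
2.09, -1.78, 0.28,  -0.009, 0.067, 0.119,
1.85, -2.06, 0.41,  -0.009, 0.067, 0.119,
1.57, -2.31, 0.53,  -0.009, 0.067, 0.119,
1.25, -2.52, 0.63,  -0.009, 0.067, 0.119,
0.90, -2.69, 0.70,  -0.009, 0.067, 0.119,
0.54, -2.82, 0.74,  -0.009, 0.067, 0.119,
0.15, -2.91, 0.76,  -0.009, 0.067, 0.119,
-0.24, -2.95, 0.76,  -0.009, 0.067, 0.119,
-0.63, -2.95, 0.72,  -0.009, 0.067, 0.119,
-1.02, -2.90, 0.66,  -0.009, 0.067, 0.119,
```

```bash
python3 go.py .578 .118 .17 134 19 50 8
```

```text
t 22.43 grasp pt [ 0.6652 -0.0303  0.2071] rot to go deg 26.3 q [ 0.43  0.8  -0.73  1.75  0.85  0.58  1.14] F [-0.6  0.3 -0.2] open 5.53
0.60, 2.01, 0.29,  -0.018, -0.003, -0.054,
0.49, 2.03, 0.33,  -0.018, -0.003, -0.054,
0.37, 2.05, 0.37,  -0.018, -0.003, -0.054,
0.26, 2.06, 0.41,  -0.018, -0.003, -0.054,
0.14, 2.06, 0.45,  -0.018, -0.003, -0.054,
0.03, 2.05, 0.48,  -0.018, -0.003, -0.054,
-0.09, 2.04, 0.52,  -0.018, -0.003, -0.054,
-0.20, 2.02, 0.56,  -0.018, -0.003, -0.054,
```

View pics/st.png

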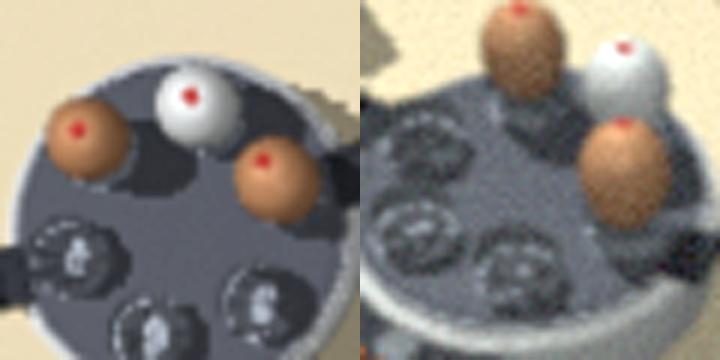

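```bash
python3 go.py .5035 -.2625 .10 42 -33 50 13
```

```text
t 22.43 grasp pt [ 0.6652 -0.0303  0.2071] rot to go deg 81.2 q [ 0.43  0.8  -0.73  1.75  0.85  0.58  1.14] F [-0.6  0.3 -0.2] open 5.53
1.60, -1.39, 0.28,  -0.013, 0.060, 0.090,
1.46, -1.56, 0.38,  -0.013, 0.060, 0.090,
1.29, -1.72, 0.46,  -0.013, 0.060, 0.090,
1.11, -1.86, 0.53,  -0.013, 0.060, 0.090,
0.91, -1.98, 0.58,  -0.013, 0.060, 0.090,
0.70, -2.09, 0.62,  -0.013, 0.060, 0.090,
0.47, -2.18, 0.65,  -0.013, 0.060, 0.090,
0.24, -2.25, 0.66,  -0.013, 0.060, 0.090,
0.00, -2.29, 0.66,  -0.013, 0.060, 0.090,
-0.23, -2.32, 0.64,  -0.013, 0.060, 0.090,
-0.47, -2.32, 0.61,  -0.013, 0.060, 0.090,
-0.71, -2.30, 0.56,  -0.013, 0.060, 0.090,
-0.94, -2.26, 0.50,  -0.013, 0.060, 0.090,
```

carry_out:
  motion: [1.6,-1.4,0.3,-0.013,0.06,0.09,1.5,-1.6,0.4,-0.013,0.06,0.09,1.3,-1.7,0.5,-0.013,0.06,0.09,1.1,-1.9,0.5,-0.013,0.06,0.09,0.9,-2.0,0.6,-0.013,0.06,0.09,0.7,-2.1,0.6,-0.013,0.06,0.09,0.5,-2.2,0.6,-0.013,0.06,0.09,0.2,-2.2,0.7,-0.013,0.06,0.09]
  hand: 7

```text
clock: 23.42
tool_pos: [0.5744, -0.1852, 0.1884]
eef_rot: [0.191, 0.972, 0.085, -0.107]
contact_force: [-0.3, -0.3, -1.0]
opening: 0.796
```

carry_out:
  motion: [0,-2.3,0.7,-0.013,0.06,0.09,-0.2,-2.3,0.6,-0.013,0.06,0.09,-0.5,-2.3,0.6,-0.013,0.06,0.09,-0.7,-2.3,0.6,-0.013,0.06,0.09,-0.9,-2.3,0.5,-0.013,0.06,0.09,0,0,0,0,0,0]

```text
clock: 24.18
tool_pos: [0.5199, -0.2863, 0.139]
eef_rot: [0.392, 0.875, 0.117, -0.259]
contact_force: [-0.1, 0.6, 0.4]
opening: 0.796
```

```bash
python3 go.py .5035 -.2625 .028 42 -33 50 6
```

```text
t 24.18 grasp pt [ 0.5018 -0.2659  0.0971] rot to go deg 0.3 q [ 0.76  1.13 -0.57  1.31  0.26  1.34  0.95] F [-0.1  0.6  0.4] open 7.01
-0.61, 0.06, 0.98,  0.001, -0.000, -0.001,
-0.61, 0.06, 0.98,  0.001, -0.000, -0.001,
-0.61, 0.06, 0.98,  0.001, -0.000, -0.001,
-0.61, 0.06, 0.98,  0.001, -0.000, -0.001,
-0.61, 0.06, 0.98,  0.001, -0.000, -0.001,
-0.61, 0.06, 0.98,  0.001, -0.000, -0.001,
```

carry_out:
  motion: [-0.6,0.1,1.0,0,0,0,-0.6,0.1,1.0,0,0,0,-0.6,0.1,1.0,0,0,0,-0.6,0.1,1.0,0,0,0,-0.6,0,1.0,0,0,0,-0.6,0,0.9,0,0,0,0,0,0,0,0,0]

```text
clock: 25.05
tool_pos: [0.5223, -0.2802, 0.0704]
eef_rot: [0.391, 0.875, 0.118, -0.259]
contact_force: [-0.9, 0.1, 0.8]
opening: 0.796
```

```bash
python3 go.py .5035 -.2625 .028 42 -33 50 1;  python3 - <<'E'
from h import *
T=snapshot("top");S=snapshot("side")
cv2.imwrite("pics/g2.png",np.clip(np.hstack([crop(T,(355,233),35,5),crop(S,(320,288),35,5)])*1.5,0,255).astype(np.uint8))
E
```

```text
t 25.05 grasp pt [ 0.5042 -0.2598  0.0286] rot to go deg 0.3 q [ 0.74  1.22 -0.55  1.3   0.29  1.25  0.95] F [-0.9  0.1  0.8] open 7.01
-0.15, -0.21, -0.04,  0.005, -0.002, -0.001,
```

View pics/g2.png

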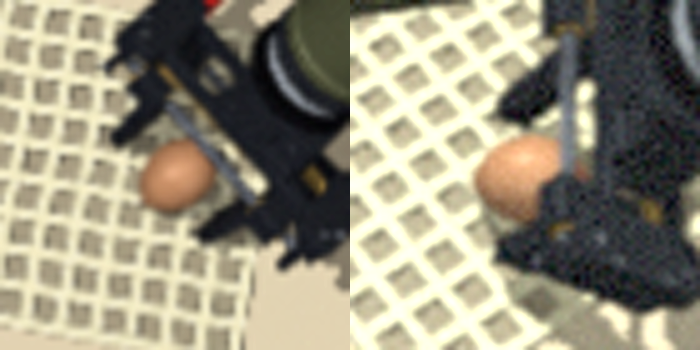

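carry_out:
  motion: [-0.1,-0.1,0,0,0,0,0,0,0,0,0,0,0,0,0,0,0,0,0,0,0,0,0,0,0,0,0,0,0,0,0,0,0,0,0,0,0,0,0,0,0,0]
  hand: 3.8
  grip_force: 5

```text
clock: 26.02
tool_pos: [0.5226, -0.2817, 0.0711]
eef_rot: [0.391, 0.876, 0.118, -0.259]
contact_force: [-0.8, -0.2, 1.6]
opening: 0.495
```

carry_out:
  motion: [0.3,0,-0.4,0,0,0,0.6,0,-1.0,0,0,0,0.9,0,-1.5,0,0,0,1.1,0,-1.7,0,0,0,1.1,0,-1.7,0,0,0,1.1,0,-1.7,0,0,0,1.1,0,-1.7,0,0,0,1.1,0,-1.7,0,0,0]

```text
clock: 27.02
tool_pos: [0.5228, -0.2827, 0.2077]
eef_rot: [0.391, 0.876, 0.118, -0.259]
contact_force: [0.9, -0.1, -0.9]
opening: 0.494
```

```bash
python3 go.py .518 .2025 .155 107.6 37 50 26
```

```text
t 27.02 grasp pt [ 0.5047 -0.2623  0.1658] rot to go deg 93.0 q [ 0.76  1.04 -0.59  1.29  0.22  1.43  0.94] F [ 0.9 -0.1 -0.9] open 4.35
1.27, 1.22, 0.75,  -0.001, -0.041, -0.047,
1.24, 1.27, 0.71,  -0.001, -0.041, -0.047,
1.21, 1.31, 0.67,  -0.001, -0.041, -0.047,
1.17, 1.36, 0.63,  -0.001, -0.041, -0.047,
1.13, 1.40, 0.59,  -0.001, -0.041, -0.047,
1.09, 1.44, 0.56,  -0.001, -0.041, -0.047,
1.04, 1.48, 0.52,  -0.001, -0.041, -0.047,
0.99, 1.52, 0.49,  -0.001, -0.041, -0.047,
0.94, 1.55, 0.46,  -0.001, -0.041, -0.047,
0.88, 1.59, 0.44,  -0.001, -0.041, -0.047,
0.83, 1.62, 0.41,  -0.001, -0.041, -0.047,
0.77, 1.64, 0.39,  -0.001, -0.041, -0.047,
0.70, 1.67, 0.37,  -0.001, -0.041, -0.047,
0.64, 1.69, 0.35,  -0.001, -0.041, -0.047,
0.57, 1.71, 0.34,  -0.001, -0.041, -0.047,
0.51, 1.72, 0.33,  -0.001, -0.041, -0.047,
0.44, 1.73, 0.32,  -0.001, -0.041, -0.047,
0.37, 1.74, 0.31,  -0.001, -0.041, -0.047,
0.30, 1.75, 0.31,  -0.001, -0.041, -0.047,
0.23, 1.75, 0.31,  -0.001, -0.041, -0.047,
0.16, 1.75, 0.32,  -0.001, -0.041, -0.047,
0.09, 1.74, 0.32,  -0.001, -0.041, -0.047,
0.02, 1.74, 0.33,  -0.001, -0.041, -0.047,
-0.04, 1.73, 0.34,  -0.001, -0.041, -0.047,
-0.11, 1.71, 0.36,  -0.001, -0.041, -0.047,
-0.18, 1.70, 0.37,  -0.001, -0.041, -0.047,
```

carry_out:
  motion: [2.0,2.0,1.1,0,-0.066,-0.076,2.0,2.1,1.1,0,-0.066,-0.076,1.9,2.2,1.0,0,-0.066,-0.076,1.8,2.3,0.9,0,-0.066,-0.076,1.6,2.4,0.8,0,-0.066,-0.076,1.5,2.5,0.8,0,-0.066,-0.076,1.4,2.6,0.7,0,-0.066,-0.076,1.2,2.7,0.6,0,-0.066,-0.076]

```text
clock: 28.02
tool_pos: [0.5068, -0.0392, 0.2091]
eef_rot: [0.13, 0.988, 0.085, 0.023]
contact_force: [0.5, -0.8, -0.8]
opening: 0.494
```

```bash
python3 go.py .518 .2025 .155 107.6 37 50 10
```

```text
t 28.02 grasp pt [ 0.5101 -0.0312  0.1599] rot to go deg 46.7 q [ 0.45  0.75 -0.62  2.03  0.58  0.46  0.77] F [ 0.5 -0.8 -0.8] open 4.35
0.81, 2.21, 0.44,  -0.003, -0.055, -0.060,
0.70, 2.24, 0.42,  -0.003, -0.055, -0.060,
0.59, 2.26, 0.40,  -0.003, -0.055, -0.060,
0.47, 2.28, 0.39,  -0.003, -0.055, -0.060,
0.35, 2.28, 0.39,  -0.003, -0.055, -0.060,
0.24, 2.28, 0.40,  -0.003, -0.055, -0.060,
0.12, 2.28, 0.41,  -0.003, -0.055, -0.060,
0.01, 2.26, 0.43,  -0.003, -0.055, -0.060,
-0.10, 2.24, 0.45,  -0.003, -0.055, -0.060,
-0.21, 2.22, 0.48,  -0.003, -0.055, -0.060,
```

carry_out:
  motion: [0.8,2.2,0.3,-0.003,-0.055,-0.06,0.7,2.2,0.3,-0.003,-0.055,-0.06,0.6,2.3,0.4,-0.003,-0.055,-0.06,0.5,2.3,0.4,-0.003,-0.055,-0.06,0.4,2.3,0.4,-0.003,-0.055,-0.06,0.2,2.3,0.4,-0.003,-0.055,-0.06,0.1,2.3,0.4,-0.003,-0.055,-0.06,0,2.3,0.4,-0.003,-0.055,-0.06]

```text
clock: 29.02
tool_pos: [0.4864, 0.1028, 0.199]
eef_rot: [-0.048, 0.981, 0.054, 0.181]
contact_force: [0.6, -0.5, -1.3]
opening: 0.491
```

```bash
python3 go.py .518 .2025 .155 107.6 37 50 7
```

```text
t 29.02 grasp pt [0.5039 0.1089 0.1525] rot to go deg 19.6 q [ 0.12  0.75 -0.67  2.31  2.01  0.48 -0.62] F [ 0.6 -0.5 -1.3] open 4.32
-0.11, 1.29, 0.20,  -0.002, -0.038, -0.030,
-0.14, 1.28, 0.22,  -0.002, -0.038, -0.030,
-0.17, 1.27, 0.24,  -0.002, -0.038, -0.030,
-0.20, 1.26, 0.25,  -0.002, -0.038, -0.030,
-0.23, 1.24, 0.27,  -0.002, -0.038, -0.030,
-0.26, 1.23, 0.29,  -0.002, -0.038, -0.030,
-0.28, 1.21, 0.31,  -0.002, -0.038, -0.030,
```

carry_out:
  motion: [-0.1,1.3,0.2,-0.002,-0.038,-0.03,-0.1,1.3,0.2,-0.002,-0.038,-0.03,-0.2,1.3,0.2,-0.002,-0.038,-0.03,-0.2,1.3,0.3,-0.002,-0.038,-0.03,-0.2,1.2,0.3,-0.002,-0.038,-0.03,-0.3,1.2,0.3,-0.002,-0.038,-0.03,-0.3,1.2,0.3,-0.002,-0.038,-0.03,0,0,0,0,0,0]

```text
clock: 30.02
tool_pos: [0.4887, 0.194, 0.1942]
eef_rot: [-0.144, 0.938, 0.048, 0.311]
contact_force: [0.6, -0.4, -0.4]
opening: 0.493
```

```bash
python3 go.py .517 .203 .12 107.6 37 50 4
python3 - <<'E'
from h import *
from tip import stamp
T=snapshot("top")
g=np.array([.517,.203,.18]); u=proj(T,g)[0]; x,y=u.astype(int); b=(x-10,y-10,x+10,y+10)
p,k=stamp(T,b); print(u,p,k,[dep(T,p,z).round(4).tolist() for z in(.182,.124)])
cv2.imwrite("pics/h2.png",np.clip(crop(T,(217,205),30,10)*1.5,0,255).astype(np.uint8))
E
```

```text
t 30.02 grasp pt [0.5172 0.2029 0.1541] rot to go deg 0.4 q [-0.05  0.89 -0.82  2.42  2.3   0.97 -0.86] F [ 0.6 -0.4 -0.4] open 4.35
0.52, 0.00, 0.68,  -0.000, -0.001, -0.001,
0.52, 0.00, 0.68,  -0.000, -0.001, -0.001,
0.52, 0.00, 0.68,  -0.000, -0.001, -0.001,
0.52, 0.00, 0.68,  -0.000, -0.001, -0.001,
[203.33728929 221.81274699] [203.07121445 220.77984003] 9 [[[0.5198, 0.2035, 0.182]], [[0.5256, 0.2142, 0.124]]]
```

View pics/h2.png

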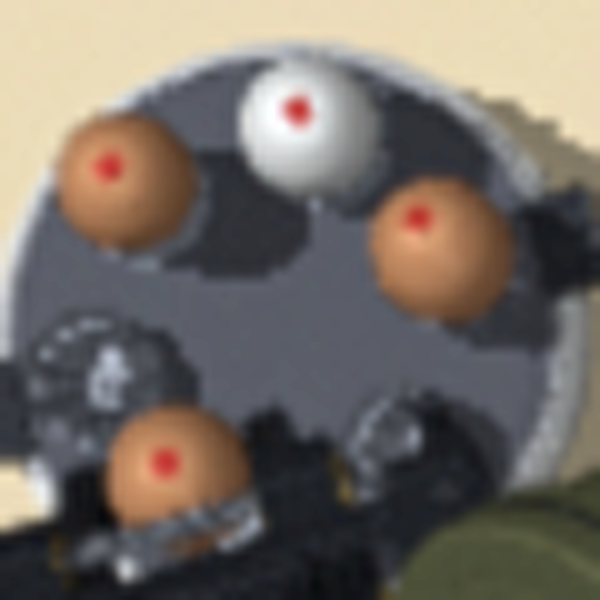

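carry_out:
  motion: [0.6,0.05,0.8,0,0,0,0.6,0,0.8,0,0,0,0.65,0,0.75,0,0,0,0.65,0,0.75,0,0,0,0.6,0,0.8,0,0,0,0,0,0,0,0,0]

```text
clock: 30.82
tool_pos: [0.4866, 0.1929, 0.143]
eef_rot: [-0.143, 0.939, 0.047, 0.31]
contact_force: [0.2, -0.1, 0.6]
opening: 0.493
```

```bash
python3 go.py .516 .2033 .098 107.6 37 50 3; python3 tip.py 193 211 213 231 .132
```

```text
t 30.82 grasp pt [0.515  0.2018 0.1028] rot to go deg 0.5 q [-0.07  1.03 -0.8   2.44  2.39  1.11 -0.91] F [ 0.2 -0.1  0.6] open 4.34
0.07, 0.03, 0.16,  -0.001, -0.003, -0.001,
0.07, 0.03, 0.16,  -0.001, -0.003, -0.001,
0.07, 0.03, 0.16,  -0.001, -0.003, -0.001,
c [216.3 185.5] 4 [[0.6346 0.1773 0.124 ]]
d [197.4 191.2] 9 [[0.6163 0.2349 0.124 ]]
held [206.5 223.2] 10 [[0.5177 0.202  0.132 ]]
```

carry_out:
  motion: [0.09,0.06,0.16,0,0,0,0.06,0.06,0.09,0,0,0,0.06,0,0.08,0,0,0,0,0,0,0,0,0]

```text
clock: 31.38
tool_pos: [0.4869, 0.1943, 0.1402]
eef_rot: [-0.143, 0.938, 0.048, 0.311]
contact_force: [0.1, -1.0, -0.4]
opening: 0.492
```

carry_out:
  motion: [0.06,0,0.08,0,0,0,0,0,0,0,0,0]

```text
clock: 31.62
tool_pos: [0.4868, 0.1943, 0.1392]
eef_rot: [-0.143, 0.938, 0.048, 0.311]
contact_force: [-0.1, -0.1, -0.7]
opening: 0.491
```

```bash
python3 go.py .516 .2033 .098 107.6 37 50 1; python3 tip.py 193 211 213 231 .127
```

```text
t 31.62 grasp pt [0.5153 0.2032 0.099 ] rot to go deg 0.4 q [-0.07  1.04 -0.8   2.44  2.39  1.12 -0.91] F [-0.1 -0.1 -0.7] open 4.33
0.04, -0.02, 0.12,  -0.002, -0.007, -0.003,
c [216.3 185.5] 4 [[0.6346 0.1772 0.124 ]]
d [197.4 191.2] 9 [[0.6163 0.2349 0.124 ]]
held [206.3 223.1] 8 [[0.5183 0.2036 0.127 ]]
```

carry_out:
  motion: [0.03,0,0.1,0,0,0,0,0,0,0,0,0]

```text
clock: 31.92
tool_pos: [0.4872, 0.1944, 0.1381]
eef_rot: [-0.143, 0.938, 0.048, 0.311]
contact_force: [-0.7, -0.3, -0.7]
opening: 0.492
```

carry_out:
  motion: [0.06,0,0.08,0,0,0,0,0,0,0,0,0]

```text
clock: 32.17
tool_pos: [0.4875, 0.1945, 0.1374]
eef_rot: [-0.143, 0.938, 0.048, 0.311]
contact_force: [1.5, -0.8, 0.9]
opening: 0.493
```

```bash
python3 go.py .516 .2033 .098 107.6 37 50 1; python3 tip.py 193 211 213 231 .125
```

```text
t 32.17 grasp pt [0.516  0.2034 0.0973] rot to go deg 0.4 q [-0.07  1.04 -0.8   2.44  2.4   1.12 -0.91] F [ 1.5 -0.8  0.9] open 4.34
-0.01, -0.02, -0.06,  -0.002, -0.006, -0.003,
c [216.3 185.5] 4 [[0.6346 0.1773 0.124 ]]
d [197.4 191.2] 9 [[0.6163 0.2349 0.124 ]]
held [206.2 222.9] 9 [[0.5193 0.2043 0.125 ]]
```

carry_out:
  motion: [0.04,0,0.06,0,0,0,0,0,0,0,0,0]

```text
clock: 32.48
tool_pos: [0.4878, 0.1946, 0.1369]
eef_rot: [-0.143, 0.938, 0.048, 0.311]
contact_force: [1.9, 1.0, 2.0]
opening: 0.492
```

carry_out:
  motion: [0,0,0,0,0,0,0,0,0,0,0,0,0,0,0,0,0,0,0,0,0,0,0,0]
  hand: 5.5

```text
clock: 32.98
tool_pos: [0.4871, 0.1944, 0.1364]
eef_rot: [-0.144, 0.939, 0.048, 0.31]
contact_force: [0.2, 0.5, -1.2]
opening: 0.62
```

```bash
python3 go.py .516 .2033 .098 107.6 37 50 1; python3 tip.py 193 211 213 231 .124
```

```text
t 32.98 grasp pt [0.5155 0.2033 0.0962] rot to go deg 0.4 q [-0.07  1.04 -0.8   2.44  2.4   1.12 -0.91] F [ 0.2  0.5 -1.2] open 5.46
-0.11, -0.02, -0.11,  -0.002, -0.007, -0.003,
c [216.3 185.5] 4 [[0.6345 0.1772 0.124 ]]
d [197.4 191.2] 10 [[0.6163 0.2349 0.124 ]]
held [206.2 221.4] 9 [[0.524  0.2047 0.124 ]]
```

```bash
python3 tip.py 221 188 236 204 .124; python3 tip.py 193 211 213 231 .124;python3 -c "
from h import *
from plant import *
print(monitor.get_state()['clock'])"; python3 stand.py cup3 cup1 c d
```

```text
c [216.3 185.5] 4 [[0.6346 0.1772 0.124 ]]
d [197.4 191.2] 10 [[0.6163 0.2349 0.124 ]]
held [228.3 196.3] 9 [[0.6017 0.1395 0.124 ]]
c [216.3 185.5] 4 [[0.6345 0.1772 0.124 ]]
d [197.4 191.2] 9 [[0.6163 0.2349 0.124 ]]
held [206.2 221.4] 9 [[0.524  0.2047 0.124 ]]
33.125
cup3 T [0.5976 0.1361 0.0951] tilt x,y deg [-7.5 -6.6] 58
cup3 S [0.5994 0.1351 0.0956] tilt x,y deg [  3.5 -14.7] 173
cup1 T none
cup1 S none
c T [0.6355 0.1778 0.0938] tilt x,y deg [-13.3  -4. ] 108
c S [0.6406 0.1789 0.0978] tilt x,y deg [-24.6 -20.7] 121
d T [0.6178 0.236  0.095 ] tilt x,y deg [-9.2 -6.1] 125
d S [0.6216 0.2356 0.0965] tilt x,y deg [-19.3 -25.5] 155
```

```bash
python3 go.py .5165 .2035 .098 107.6 24 50 5
```

```text
t 33.62 grasp pt [0.5157 0.2033 0.0964] rot to go deg 12.6 q [-0.07  1.04 -0.8   2.44  2.4   1.12 -0.91] F [ 0.9 -0.2  0.1] open 5.51
-0.25, -0.00, -0.01,  -0.000, 0.044, -0.001,
-0.25, -0.00, -0.01,  -0.000, 0.044, -0.001,
-0.25, -0.00, -0.01,  -0.000, 0.044, -0.001,
-0.25, -0.00, -0.02,  -0.000, 0.044, -0.001,
-0.25, -0.00, -0.02,  -0.000, 0.044, -0.001,
```

carry_out:
  motion: [-0.25,0,-0.01,0,0.044,0,-0.25,0,-0.01,0,0.044,0,-0.25,0,-0.01,0,0.044,0,-0.25,0,-0.02,0,0.044,0,-0.25,0,-0.02,0,0.044,0,0,0,0,0,0,0,0,0,0,0,0,0]

```text
clock: 34.5
tool_pos: [0.4966, 0.1973, 0.1435]
eef_rot: [-0.148, 0.967, 0.031, 0.206]
contact_force: [0.1, -1.1, -0.5]
opening: 0.625
```

```bash
python3 go.py .5165 .2033 .098 107.6 24 50 1; python3 tip.py 193 211 213 231 .124
```

```text
t 34.5 grasp pt [0.516  0.2034 0.0978] rot to go deg 0.2 q [-0.08  0.91 -0.7   2.26  2.09  0.69 -0.63] F [ 0.1 -1.1 -0.5] open 5.51
-0.05, -0.03, -0.00,  -0.001, 0.000, -0.003,
c [216.3 185.5] 4 [[0.6346 0.1773 0.124 ]]
d [197.4 191.2] 9 [[0.6163 0.2349 0.124 ]]
held [206.2 221.4] 9 [[0.5238 0.2046 0.124 ]]
```

Tip untouched. Close lightly, lift 1.5 mm, turn back to lean 37.

carry_out:
  motion: [0,0,0,0,0,0,0,0,0,0,0,0,0,0,0,0,0,0,0,0,0,0,0,0]
  hand: 3.8
  grip_force: 4

```text
clock: 35.05
tool_pos: [0.4969, 0.1972, 0.1435]
eef_rot: [-0.148, 0.967, 0.031, 0.206]
contact_force: [-0.8, -0.5, -0.4]
opening: 0.491
```

carry_out:
  motion: [-0.06,0,-0.14,0,0,0,0.25,0,0.01,0,-0.044,0,0.25,0,0.01,0,-0.044,0,0.25,0,0.01,0,-0.044,0,0.25,0,0.02,0,-0.044,0,0.25,0,0.02,0,-0.044,0,0,0,0,0,0,0]

```text
clock: 35.92
tool_pos: [0.4862, 0.1944, 0.1378]
eef_rot: [-0.144, 0.939, 0.048, 0.309]
contact_force: [-0.2, 0.9, -0.8]
opening: 0.492
```

```bash
python3 go.py .5165 .2033 .0975 107.6 37 50 1; python3 tip.py 193 211 213 231 .126
```

```text
t 35.92 grasp pt [0.5146 0.2033 0.0976] rot to go deg 0.5 q [-0.07  1.04 -0.8   2.44  2.4   1.12 -0.92] F [-0.2  0.9 -0.8] open 4.33
-0.09, -0.07, 0.12,  -0.001, -0.009, -0.002,
c [216.3 185.5] 4 [[0.6346 0.1773 0.124 ]]
d [197.4 191.2] 9 [[0.6163 0.2349 0.124 ]]
held [206.4 223.7] 9 [[0.5167 0.2033 0.126 ]]
```

carry_out:
  motion: [-0.06,0,0.05,0,0,0,0.03,0,0.05,0,0,0,0.03,0,0.04,0,0,0,0,0,0,0,0,0]

```text
clock: 36.48
tool_pos: [0.4877, 0.1944, 0.1377]
eef_rot: [-0.144, 0.938, 0.047, 0.311]
contact_force: [-2.8, -1.9, 4.2]
opening: 0.491
```

```bash
python3 go.py .5165 .2033 .0975 107.6 37 50 1; python3 tip.py 193 211 213 231 .125
```

```text
t 36.48 grasp pt [0.5161 0.2033 0.0976] rot to go deg 0.4 q [-0.07  1.04 -0.8   2.44  2.4   1.12 -0.92] F [-2.8 -1.9  4.2] open 4.33
0.01, -0.02, 0.03,  -0.002, -0.006, -0.003,
c [216.3 185.5] 4 [[0.6345 0.1773 0.124 ]]
d [197.4 191.2] 9 [[0.6163 0.2349 0.124 ]]
held [206.6 223.2] 11 [[0.5182 0.203  0.125 ]]
```

carry_out:
  motion: [0.03,0,-0.06,0,0,0,0,0,0,0,0,0]

```text
clock: 36.78
tool_pos: [0.4873, 0.1943, 0.1376]
eef_rot: [-0.143, 0.938, 0.047, 0.311]
contact_force: [-1.8, -1.0, 2.3]
opening: 0.496
```

carry_out:
  motion: [0,0,0,0,0,0,0,0,0,0,0,0,0,0,0,0,0,0,0,0,0,0,0,0]
  hand: 5.5

```text
clock: 37.28
tool_pos: [0.4872, 0.1944, 0.1376]
eef_rot: [-0.143, 0.938, 0.048, 0.311]
contact_force: [0.1, 0.1, -0.6]
opening: 0.623
```

```bash
python3 tip.py 193 211 213 231 .124
```

```text
c [216.3 185.5] 4 [[0.6346 0.1773 0.124 ]]
d [197.4 191.2] 9 [[0.6163 0.2349 0.124 ]]
held [207.4 224.8] 10 [[0.5137 0.2006 0.124 ]]
```

carry_out:
  motion: [0,0,-1,0,0,0,0,0,-2,0,0,0,0,0,-2.5,0,0,0,0,0,-3,0,0,0,-3,0,-2,0,0.05,0,-3,0,0,0,0.05,0]

```text
clock: 38.08
tool_pos: [0.4746, 0.1912, 0.2585]
eef_rot: [-0.147, 0.953, 0.041, 0.262]
contact_force: [-0.4, -1.0, -0.3]
opening: 0.622
```

```bash
cat > lev.py <<'E'
from h import *
T=snapshot("top");S=snapshot("side"); piv=np.array([.4691,.1567])
for d,n,off in((T,"top",0),(S,"side",.004)):
    d["frame"]=cv2.cvtColor(cv2.imread(f"pics/{n}0.png"),cv2.COLOR_BGR2RGB); f=d["frame"].astype(float)
    vv,uu=np.mgrid[180:270,170:260]; uv=np.c_[uu.ravel(),vv.ravel()]; F=f[uv[:,1],uv[:,0]]
    for nm,z,sel in(("white",.042,(F.min(1)>80)&(F.max(1)<1.35*F.min(1))),("orange.075",.075,(F[:,0]>1.7*F[:,1])&(F[:,0]>70)),("orange.052",.052,(F[:,0]>1.7*F[:,1])&(F[:,0]>70))):
        P=dep(d,uv[sel],z)[:,:2]-[off,0]-piv; r=np.hypot(*P.T)*1000; a=np.degrees(np.arctan2(P[:,1],P[:,0]))%360
        lo,hi=(38,51) if nm=="white" else (0,45); k=(r>lo)&(r<hi)&(a>110)&(a<320); o=np.argsort(a[k]); print(n,nm,[(int(A),int(B)) for A,B in zip(a[k][o],r[k][o])])
E
python3 lev.py; python3 tip.py 193 211 213 231 .124; python3 go.py .47 .10 .2 20 0 64 1 | head -1
```

```text
top white [(143, 47), (144, 42), (146, 49), (177, 44), (177, 47), (181, 47), (181, 44), (238, 46), (241, 44), (245, 43), (247, 45), (250, 44), (254, 43), (255, 46)]
top orange.075 [(183, 32), (184, 29), (184, 26), (184, 23), (185, 19), (186, 16), (187, 13), (188, 35), (189, 32), (190, 29), (191, 26), (192, 23), (194, 20), (196, 17), (199, 14), (199, 24), (202, 21), (205, 18), (210, 15)]
top orange.052 [(173, 12), (175, 15), (176, 18), (177, 22), (177, 25), (178, 28), (178, 31), (183, 34), (184, 31), (184, 28), (184, 25), (185, 22), (185, 19), (186, 15), (188, 12), (193, 22), (195, 19), (197, 16), (201, 13)]
side white [(142, 50), (143, 47), (143, 44), (174, 45), (176, 43), (178, 47), (180, 45), (207, 45), (236, 43), (240, 44), (240, 40), (243, 45), (244, 41), (246, 46), (248, 42), (249, 39), (251, 43), (253, 40), (254, 45), (256, 41), (257, 46), (260, 43)]
side orange.075 [(181, 32), (183, 26), (184, 30), (185, 35), (188, 24), (189, 29), (189, 33), (189, 37), (193, 36), (193, 31), (193, 27), (198, 30), (208, 35), (210, 39), (212, 35), (214, 38), (215, 31), (216, 42), (217, 34), (218, 38), (220, 30), (221, 34), (222, 37), (225, 30), (226, 34)]
side orange.052 [(135, 20), (135, 23), (142, 28), (143, 26), (144, 23), (145, 20), (150, 29), (151, 26), (153, 23), (156, 21), (157, 29), (159, 27), (178, 21), (181, 15), (183, 19), (185, 24), (190, 13), (190, 18), (191, 22), (196, 25), (197, 20), (198, 16), (200, 12), (204, 19), (208, 15)]
c [216.3 185.5] 4 [[0.6346 0.1773 0.124 ]]
d [197.4 191.2] 9 [[0.6163 0.2349 0.124 ]]
held [207. 224.] 1 [[0.516  0.2019 0.124 ]]
t 38.23 grasp pt [0.5084 0.2007 0.2039] rot to go deg 91.5 q [ 0.05  0.71 -0.95  2.33  1.92  0.76 -0.53] F [-0.5  0.2 -0.2] open 5.53
```

```bash
python3 go.py .4404 .1527 .115 98 0 64 5
```

```text
t 38.23 grasp pt [0.5084 0.2007 0.2039] rot to go deg 32.4 q [ 0.05  0.71 -0.95  2.33  1.92  0.76 -0.53] F [-0.5  0.2 -0.2] open 5.53
1.58, -0.47, 0.74,  0.009, 0.108, 0.031,
1.48, -0.53, 0.99,  0.009, 0.108, 0.031,
1.34, -0.59, 1.22,  0.009, 0.108, 0.031,
1.18, -0.64, 1.44,  0.009, 0.108, 0.031,
0.99, -0.68, 1.64,  0.009, 0.108, 0.031,
```

carry_out:
  motion: [1.6,-0.5,0.7,0.009,0.108,0.031,1.5,-0.5,1.0,0.009,0.108,0.031,1.3,-0.6,1.2,0.009,0.108,0.031,1.2,-0.6,1.4,0.009,0.108,0.031,1.0,-0.7,1.6,0.009,0.108,0.031,0,0,0,0,0,0,0,0,0,0,0,0]
  hand: 3.2

```text
clock: 39.1
tool_pos: [0.4372, 0.1524, 0.1782]
eef_rot: [-0.073, 0.997, -0.002, -0.002]
contact_force: [0.2, 0.9, 0.8]
opening: 0.364
```

```bash
python3 go.py .4404 .1527 .057 98 0 64 5; python3 tip.py 193 211 213 231 .124
```

```text
t 39.1 grasp pt [0.437  0.1522 0.1142] rot to go deg 0.5 q [ 0.05  0.83 -0.82  2.13  1.06  0.67  0.2 ] F [0.2 0.9 0.8] open 3.21
-0.07, 0.00, 1.14,  -0.001, -0.001, 0.001,
-0.07, -0.00, 1.14,  -0.001, -0.001, 0.001,
-0.07, -0.00, 1.14,  -0.001, -0.001, 0.001,
-0.07, -0.00, 1.14,  -0.001, -0.001, 0.001,
-0.06, -0.00, 1.14,  -0.001, -0.001, 0.001,
c [216.3 185.5] 4 [[0.6346 0.1772 0.124 ]]
d [197.4 191.2] 9 [[0.6163 0.2349 0.124 ]]
held [207.4 224.5] 6 [[0.5144 0.2005 0.124 ]]
```

carry_out:
  motion: [-0.07,0,1.1,0,0,0,-0.07,0,1.1,0,0,0,-0.07,0,1.1,0,0,0,-0.07,0,1.1,0,0,0,-0.06,0,1.2,0,0,0,0,0,0,0,0,0]

```text
clock: 39.9
tool_pos: [0.4414, 0.1526, 0.1215]
eef_rot: [-0.072, 0.997, -0.002, -0.002]
contact_force: [0.3, -0.2, 0.4]
opening: 0.364
```

carry_out:
  motion: [0,0,0,0,0,0,0,0,0,0,0,0,0,0,0,0,0,0,0,0,0,0,0,0,0,0,0,0,0,0,0,0,0,0,0,0]
  hand: 0.5
  grip_force: 6

```text
clock: 40.65
tool_pos: [0.4419, 0.153, 0.1227]
eef_rot: [-0.072, 0.997, -0.001, -0.001]
contact_force: [0.1, 1.3, 3.1]
opening: 0.091
```

```bash
python3 go.py .4446 .1411 .057 122.5 0 64 5
```

```text
t 40.65 grasp pt [0.4417 0.1529 0.0587] rot to go deg 24.2 q [-0.    0.93 -0.72  2.14  1.24  0.59  0.05] F [0.1 1.3 3.1] open 0.8
-0.02, -0.24, 0.03,  -0.000, -0.001, -0.085,
0.00, -0.24, 0.03,  -0.000, -0.001, -0.085,
0.02, -0.24, 0.03,  -0.000, -0.001, -0.085,
0.04, -0.24, 0.03,  -0.000, -0.001, -0.085,
0.06, -0.24, 0.03,  -0.000, -0.001, -0.085,
```

carry_out:
  motion: [-0.02,-0.24,0,0,0,-0.085,0,-0.24,0,0,0,-0.085,0.02,-0.24,0,0,0,-0.085,0.04,-0.24,0,0,0,-0.085,0.06,-0.24,0,0,0,-0.085,0,0,0,0,0,0,0,0,0,0,0,0]

```text
clock: 41.52
tool_pos: [0.4459, 0.1416, 0.1227]
eef_rot: [-0.28, 0.96, -0.001, -0.0]
contact_force: [6.1, 2.4, 0.1]
opening: 0.093
```

```bash
python3 go.py .4446 .1411 .057 122.5 0 64 1
```

```text
t 41.52 grasp pt [0.4459 0.1415 0.0587] rot to go deg 0.1 q [ 0.05  0.95 -0.78  2.14  1.26  0.64  0.47] F [6.1 2.4 0.1] open 0.82
0.14, 0.02, 0.17,  -0.001, -0.001, -0.000,
```

carry_out:
  motion: [0,0,0,0,0,0,0,0,0,0,0,0,0,0,0,0,0,0,0,0,0,0,0,0]
  hand: 2.6

```text
clock: 42.02
tool_pos: [0.4442, 0.1408, 0.1224]
eef_rot: [-0.281, 0.96, -0.001, -0.002]
contact_force: [-0.3, 0.2, -0.5]
opening: 0.291
```

carry_out:
  motion: [0,0,-2.5,0,0,0,0,0,-4,0,0,0,0,0,-4,0,0,0,0,-3,-2,0,0,0,0,-5,0,0,0,0,0,-5,0,0,0,0,0,-5,0,0,0,0,0,-4,0,0,0,0]

```text
clock: 43.02
tool_pos: [0.5639, -0.0464, 0.2474]
eef_rot: [-0.28, 0.96, -0.001, -0.002]
contact_force: [0.5, 1.0, 0.3]
opening: 0.298
```

```bash
python3 - <<'E'
from h import *
from tip import stamp
T=snapshot("top");S=snapshot("side"); piv=np.array([.4691,.1567])
for d,n,off in((T,"top",0),(S,"side",.004)):
    f=d["frame"].astype(float); vv,uu=np.mgrid[180:270,170:260]; uv=np.c_[uu.ravel(),vv.ravel()]; F=f[uv[:,1],uv[:,0]]; sel=(F[:,0]>1.7*F[:,1])&(F[:,0]>70)
    P=dep(d,uv[sel],.075)[:,:2]-[off,0]-piv; r=np.hypot(*P.T)*1000; a=np.degrees(np.arctan2(P[:,1],P[:,0]))%360; k=(r>22)&(r<36); print(n,sorted(a[k].astype(int)))
for n,b in(("cup3",(221,188,236,204)),("cup1",(199,214,215,232)),("d",(190,186,206,200))): p,k=stamp(T,b); print(n,k,dep(T,p,.124).round(4))
cv2.imwrite("pics/fin.png",np.clip(np.hstack([crop(T,(217,218),45,4),crop(S,(225,180),45,4)])*1.5,0,255).astype(np.uint8))
E
python3 go.py .578 .118 .17 134 19 50 8
```

```text
top [np.int64(206), np.int64(209), np.int64(209), np.int64(211), np.int64(212), np.int64(214), np.int64(215), np.int64(216), np.int64(217), np.int64(218), np.int64(221)]
side [np.int64(204), np.int64(208), np.int64(210), np.int64(210), np.int64(212), np.int64(213), np.int64(215), np.int64(217), np.int64(220), np.int64(221), np.int64(225), np.int64(226), np.int64(231), np.int64(231), np.int64(235)]
cup3 9 [[0.6017 0.1395 0.124 ]]
cup1 8 [[0.5137 0.2007 0.124 ]]
d 9 [[0.6163 0.2349 0.124 ]]
t 43.12 grasp pt [ 0.5647 -0.0496  0.1965] rot to go deg 22.7 q [ 0.53  0.86 -0.98  1.78  0.85  1.    1.33] F [-0.  -0.2 -0.5] open 2.59
-1.05, 1.66, 0.32,  -0.005, -0.042, -0.026,
-1.07, 1.63, 0.39,  -0.005, -0.042, -0.026,
-1.10, 1.59, 0.45,  -0.005, -0.042, -0.026,
-1.12, 1.56, 0.51,  -0.005, -0.042, -0.026,
-1.14, 1.52, 0.57,  -0.005, -0.042, -0.026,
-1.15, 1.48, 0.64,  -0.005, -0.042, -0.026,
-1.16, 1.44, 0.70,  -0.005, -0.042, -0.026,
-1.17, 1.41, 0.77,  -0.005, -0.042, -0.026,
```

View pics/fin.png

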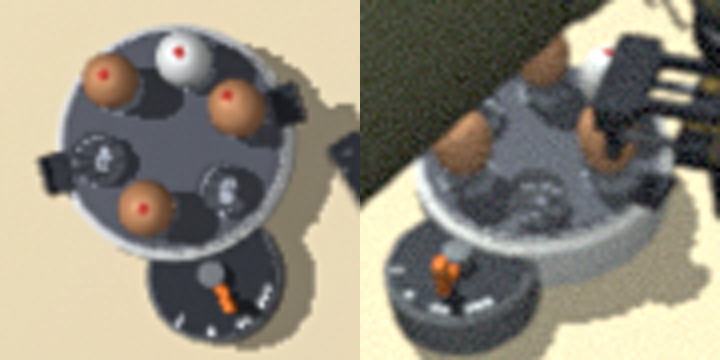

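carry_out:
  motion: [-1.0,1.7,0.3,-0.005,-0.042,-0.026,-1.1,1.6,0.4,-0.005,-0.042,-0.026,-1.1,1.6,0.4,-0.005,-0.042,-0.026,-1.1,1.6,0.5,-0.005,-0.042,-0.026,-1.1,1.5,0.6,-0.005,-0.042,-0.026,-1.2,1.5,0.6,-0.005,-0.042,-0.026,-1.2,1.4,0.7,-0.005,-0.042,-0.026,-1.2,1.4,0.8,-0.005,-0.042,-0.026]
  hand: 5.8

```text
clock: 44.12
tool_pos: [0.5624, 0.114, 0.2196]
eef_rot: [-0.375, 0.912, 0.066, 0.153]
contact_force: [-1.1, -0.3, -0.2]
opening: 0.657
```

carry_out:
  motion: [0,0,0,0,0,0,0,0,0,0,0,0]

```text
clock: 44.38
tool_pos: [0.5633, 0.1122, 0.2197]
eef_rot: [-0.374, 0.912, 0.065, 0.152]
contact_force: [0.3, 0.4, 0.2]
opening: 0.657
```

```bash
python3 go.py .5955 .135 .099 134 20 50 7
```

```text
t 44.38 grasp pt [0.5747 0.1238 0.1724] rot to go deg 1.2 q [ 0.35  0.86 -0.96  1.99  1.22  0.54  0.99] F [0.3 0.4 0.2] open 5.79
0.05, -0.09, 1.10,  0.001, -0.002, 0.001,
0.05, -0.09, 1.10,  0.001, -0.002, 0.001,
0.05, -0.09, 1.10,  0.001, -0.002, 0.001,
0.06, -0.09, 1.10,  0.001, -0.002, 0.001,
0.06, -0.09, 1.10,  0.001, -0.002, 0.001,
0.06, -0.09, 1.10,  0.001, -0.002, 0.001,
0.06, -0.09, 1.10,  0.001, -0.002, 0.001,
```

carry_out:
  motion: [0.05,-0.3,1.1,0.001,-0.002,0.001,0.05,-0.3,1.1,0.001,-0.002,0.001,0.05,-0.03,1.1,0.001,-0.002,0.001,0.06,0,1.1,0.001,-0.002,0.001,0.06,0,1.1,0.001,-0.002,0.001,0.06,0,1.1,0.001,-0.002,0.001,0.06,0,1.1,0.001,-0.002,0.001,0,0,0,0,0,0]

```text
clock: 45.38
tool_pos: [0.5832, 0.1233, 0.1443]
eef_rot: [-0.37, 0.913, 0.065, 0.159]
contact_force: [0.3, 0.0, -0.1]
opening: 0.663
```

```bash
python3 go.py .5955 .135 .099 134 20 50 1; python3 tip.py 221 188 236 204 .124; python3 go.py .595 .1345 .099 134 35 50 6
```

```text
t 45.38 grasp pt [0.5954 0.1351 0.0973] rot to go deg 0.2 q [ 0.27  0.98 -0.83  1.98  1.5   0.46  0.75] F [ 0.3  0.  -0.1] open 5.84
-0.04, -0.01, -0.16,  0.002, -0.003, 0.002,
c [216.3 185.5] 4 [[0.6346 0.1772 0.124 ]]
d [197.4 191.2] 9 [[0.6163 0.2349 0.124 ]]
held [228. 195.] 1 [[0.6056 0.1405 0.124 ]]
t 45.42 grasp pt [0.5955 0.1353 0.0979] rot to go deg 15.1 q [ 0.27  0.98 -0.83  1.98  1.5   0.46  0.75] F [-0.1 -1.  -0.8] open 5.8
0.23, -0.00, -0.02,  0.000, -0.044, 0.000,
0.23, -0.00, -0.02,  0.000, -0.044, 0.000,
0.23, -0.00, -0.02,  0.000, -0.044, 0.000,
0.23, -0.00, -0.02,  0.000, -0.044, 0.000,
0.22, -0.00, -0.02,  0.000, -0.044, 0.000,
0.22, -0.00, -0.02,  0.000, -0.044, 0.000,
```

carry_out:
  motion: [0,0,0,0,0,0,0,0,0,0,0,0,0,0,0,0,0,0,0,0,0,0,0,0,0,0,0,0,0,0]
  hand: 3.8
  grip_force: 4

```text
clock: 46.05
tool_pos: [0.5841, 0.1231, 0.1461]
eef_rot: [-0.37, 0.913, 0.064, 0.161]
contact_force: [1.8, -2.6, 3.3]
opening: 0.494
```

carry_out:
  motion: [-0.04,0,-0.1,0,0,0,0.23,0,-0.01,0,-0.044,0,0.23,0,-0.01,0,-0.044,0,0.23,0,-0.01,0,-0.044,0,0.23,0,-0.01,0,-0.044,0,0.22,0,-0.01,0,-0.044,0,0.22,0,-0.01,0,-0.044,0,0,0,0,0,0,0]

```text
clock: 47.05
tool_pos: [0.574, 0.1146, 0.1407]
eef_rot: [-0.358, 0.884, 0.114, 0.278]
contact_force: [0.5, -0.7, -0.4]
opening: 0.492
```

```bash
python3 go.py .595 .1345 .098 134 35 50 1; python3 tip.py 221 190 236 208 .125
```

```text
t 47.05 grasp pt [0.5945 0.1347 0.0997] rot to go deg 0.2 q [ 0.47  1.14 -1.06  2.14  2.2   0.59  0.25] F [ 0.5 -0.7 -0.4] open 4.33
0.08, -0.03, 0.16,  0.003, 0.000, 0.000,
c [216.3 185.5] 4 [[0.6346 0.1773 0.124 ]]
d [197.4 191.2] 9 [[0.6163 0.2349 0.124 ]]
held [228.8 197.4] 8 [[0.5979 0.1377 0.125 ]]
```

carry_out:
  motion: [0.24,0,-0.01,0,-0.048,0,0.24,0,-0.01,0,-0.048,0,0.24,0,-0.01,0,-0.048,0,0.24,0,-0.01,0,-0.048,0,0.07,0,0.07,0,0,0,0,0,0,0,0,0]

```text
clock: 47.85
tool_pos: [0.5692, 0.1101, 0.1348]
eef_rot: [-0.346, 0.853, 0.147, 0.362]
contact_force: [0.6, -1.5, 0.2]
opening: 0.497
```

```bash
python3 go.py .595 .1345 .098 134 46 50 1; python3 tip.py 221 190 236 208 .125
```

```text
t 47.85 grasp pt [0.5949 0.1352 0.1001] rot to go deg 0.2 q [ 0.59  1.31 -1.2   2.23  2.49  0.73  0.17] F [ 0.6 -1.5  0.2] open 4.38
0.18, -0.04, 0.11,  0.003, -0.000, 0.002,
c [216.3 185.5] 4 [[0.6346 0.1772 0.124 ]]
d [197.4 191.2] 9 [[0.6163 0.2349 0.124 ]]
held [229.6 197.9] 8 [[0.5964 0.1352 0.125 ]]
```

carry_out:
  motion: [0.2,0,-0.03,0,-0.04,0,0.14,0,0.03,0,-0.03,0,0.05,0,0.05,0,0,0,0,0,0,0,0,0]

```text
clock: 48.4
tool_pos: [0.5679, 0.1084, 0.1321]
eef_rot: [-0.341, 0.839, 0.159, 0.392]
contact_force: [-0.8, -2.4, 3.0]
opening: 0.495
```

```bash
python3 go.py .5945 .1342 .098 134 50 50 1; python3 tip.py 221 190 236 208 .125
```

```text
t 48.4 grasp pt [0.5954 0.1351 0.1   ] rot to go deg 0.2 q [ 0.63  1.38 -1.23  2.26  2.59  0.77  0.17] F [-0.8 -2.4  3. ] open 4.36
0.23, 0.01, 0.03,  0.002, 0.001, 0.003,
c [216.3 185.5] 4 [[0.6346 0.1773 0.124 ]]
d [197.4 191.2] 9 [[0.6164 0.2349 0.124 ]]
held [230.4 198.3] 11 [[0.5954 0.1326 0.125 ]]
```

carry_out:
  motion: [0,0,0,0,0,0,0,0,0,0,0,0,0,0,0,0,0,0,0,0,0,0,0,0]
  hand: 5.6

```text
clock: 48.95
tool_pos: [0.5674, 0.1081, 0.1313]
eef_rot: [-0.341, 0.84, 0.159, 0.392]
contact_force: [-0.2, -0.0, -0.3]
opening: 0.636
```

carry_out:
  motion: [0,0,-1,0,0,0,0,0,-2,0,0,0,0,0,-3,0,0,0,0,0,-3,0,0,0,-3,0,-2,0,0,0,-3,0,-2,0,0,0,-3,0,-1,0,0,0,0,0,0,0,0,0]

```text
clock: 49.95
tool_pos: [0.532, 0.0736, 0.2932]
eef_rot: [-0.342, 0.839, 0.157, 0.394]
contact_force: [0.7, -0.3, -0.2]
opening: 0.637
```

```bash
python3 tip.py 221 190 236 208 .124; python3 tip.py 199 214 215 232 .124; python3 stand.py cup3 cup1 | grep T; python3 go.py .6 0 .2 134 0 50 1 | head -1
python3 - <<'E'
from h import *
T=snapshot("top");S=snapshot("side"); piv=np.array([.4691,.1567])
for d,n,off in((T,"top",0),(S,"side",.004)):
    f=d["frame"].astype(float); vv,uu=np.mgrid[180:270,170:260]; uv=np.c_[uu.ravel(),vv.ravel()]; F=f[uv[:,1],uv[:,0]]; sel=(F[:,0]>1.7*F[:,1])&(F[:,0]>70)
    P=dep(d,uv[sel],.075)[:,:2]-[off,0]-piv; r=np.hypot(*P.T)*1000; a=np.degrees(np.arctan2(P[:,1],P[:,0]))%360; k=(r>22)&(r<36); print(n,k.sum(),np.median(a[k]))
E
```

```text
c [216.3 185.5] 4 [[0.6346 0.1772 0.124 ]]
d [197.4 191.2] 9 [[0.6163 0.2349 0.124 ]]
held [233.8 200.7] 10 [[0.5882 0.1222 0.124 ]]
c [216.3 185.5] 4 [[0.6346 0.1772 0.124 ]]
d [197.4 191.2] 9 [[0.6163 0.2349 0.124 ]]
held [207.4 224.8] 10 [[0.5137 0.2007 0.124 ]]
cup3 T [0.5935 0.1298 0.0951] tilt x,y deg [-16.8  -6.3] 118
cup1 T none
t 50.35 grasp pt [0.5589 0.1001 0.2573] rot to go deg 50.0 q [ 0.77  0.99 -1.34  2.31  2.33  0.51  0.12] F [0.1 0.1 0.4] open 5.59
top 5 211.52936397395092Traceback (most recent call last):
  File "<stdin>", line 5, in <module>
  File "h.py", line 8, in dep
    n=cv2.undistortPoints(uv[:,None],K(d),np.array(d["D"]))[:,0]
      ~~~~~~~~~~~~~~~~~~~^^^^^^^^^^^^^^^^^^^^^^^^^^^^^^^^^^
cv2.error: OpenCV(4.12.0) /io/opencv/modules/calib3d/src/undistort.dispatch.cpp:347: error: (-215:Assertion failed) CV_IS_MAT(_src) && CV_IS_MAT(_dst) && (_src->rows == 1 || _src->cols == 1) && (_dst->rows == 1 || _dst->cols == 1) && _src->cols + _src->rows - 1 == _dst->rows + _dst->cols - 1 && (CV_MAT_TYPE(_src->type) == CV_32FC2 || CV_MAT_TYPE(_src->type) == CV_64FC2) && (CV_MAT_TYPE(_dst->type) == CV_32FC2 || CV_MAT_TYPE(_dst->type) == CV_64FC2) in function 'cvUndistortPointsInternal'
```

carry_out:
  motion: [3,0,1,0,0,0,3,0,2,0,0,0,3.1,0,2.1,0,0,0,0.1,0,3.1,0,0,0,0,0,3,0,0,0,0,0,2,0,0,0,0,0,1,0,0,0,0,0,0,0,0,0]

```text
clock: 51.45
tool_pos: [0.5676, 0.1084, 0.1287]
eef_rot: [-0.341, 0.84, 0.159, 0.392]
contact_force: [0.2, -0.6, 0.1]
opening: 0.634
```

carry_out:
  motion: [0,0,0,0,0,0,0,0,0,0,0,0,0,0,0,0,0,0,0,0,0,0,0,0,0,0,0,0,0,0]
  hand: 3.8
  grip_force: 4

```text
clock: 52.08
tool_pos: [0.5686, 0.1071, 0.1293]
eef_rot: [-0.34, 0.84, 0.158, 0.393]
contact_force: [0.7, -6.5, 4.8]
opening: 0.495
```

```bash
python3 go.py .5945 .1342 .098 134 50 50 1; python3 tip.py 221 190 238 208 .124
```

```text
t 52.08 grasp pt [0.5962 0.1337 0.0972] rot to go deg 0.2 q [ 0.63  1.39 -1.23  2.25  2.59  0.78  0.17] F [ 0.7 -6.5  4.8] open 4.36
-0.01, 0.14, -0.12,  -0.001, 0.002, 0.002,
c [216.3 185.5] 4 [[0.6346 0.1772 0.124 ]]
d [197.4 191.2] 9 [[0.6163 0.2349 0.124 ]]
held [233.7 200.7] 10 [[0.5881 0.1225 0.124 ]]
```

carry_out:
  motion: [0.03,-0.12,-0.06,0,0,0,-0.27,0,0.03,0,0.05,0,-0.27,0,0.03,0,0.05,0,-0.27,0,0.03,0,0.05,0,-0.27,0,0.03,0,0.05,0,-0.27,0,0.03,0,0.05,0,-0.27,0,0.03,0,0.05,0,0,0,0,0,0,0]

```text
clock: 53.12
tool_pos: [0.5776, 0.1169, 0.1395]
eef_rot: [-0.361, 0.888, 0.106, 0.263]
contact_force: [-1.0, -2.4, 4.7]
opening: 0.494
```

```bash
python3 go.py .5950 .1342 .098 134 33 50 1; python3 tip.py 221 188 238 208 .124
```

```text
t 53.12 grasp pt [0.5971 0.1359 0.0975] rot to go deg 0.3 q [ 0.44  1.11 -1.01  2.12  2.14  0.55  0.28] F [-1.  -2.4  4.7] open 4.35
0.20, 0.03, -0.18,  0.001, -0.001, 0.005,
c [216.3 185.5] 4 [[0.6346 0.1772 0.124 ]]
d [197.4 191.2] 10 [[0.6163 0.2349 0.124 ]]
held [231. 198.] 1 [[0.5964 0.1311 0.124 ]]
```

carry_out:
  motion: [0.08,-0.03,-0.1,0,0,0,0,0,0,0,0,0]

```text
clock: 53.42
tool_pos: [0.576, 0.1149, 0.1382]
eef_rot: [-0.36, 0.889, 0.107, 0.262]
contact_force: [-0.2, -0.1, -0.6]
opening: 0.493
```

carry_out:
  motion: [0,0,0,0,0,0,0,0,0,0,0,0,0,0,0,0,0,0,0,0,0,0,0,0]
  hand: 5.6

```text
clock: 53.92
tool_pos: [0.5767, 0.115, 0.1389]
eef_rot: [-0.361, 0.889, 0.106, 0.262]
contact_force: [-0.1, -0.1, -0.2]
opening: 0.633
```

carry_out:
  motion: [0,0,-1,0,0,0,0,0,-2,0,0,0,0,0,-3,0,0,0,0,0,-3,0,0,0,-2,0,-3,0,0,0,-2,0,-2,0,0,0,0,0,0,0,0,0,0,0,0,0,0,0]

```text
clock: 54.92
tool_pos: [0.5456, 0.0853, 0.2779]
eef_rot: [-0.361, 0.889, 0.106, 0.262]
contact_force: [0.6, 0.7, -0.4]
opening: 0.634
```

```bash
python3 tip.py 221 188 238 208 .124; python3 tip.py 199 214 215 232 .124|tail -1; python3 -c "
from plant import workorder,monitor
s=monitor.get_state();print(s['clock'],s['tool_pos'],s['contact_force']);print(workorder.finish_job())"
```

```text
c [216.3 185.5] 4 [[0.6346 0.1773 0.124 ]]
d [197.4 191.2] 9 [[0.6163 0.2349 0.124 ]]
held [232.8 198.5] 10 [[0.5949 0.1256 0.124 ]]
held [207.4 224.7] 10 [[0.5137 0.2007 0.124 ]]
55.025 [0.54545307 0.08526431 0.27702597] [ 0.39158398  0.28673646 -0.36616119]
the job is handed in; nothing more can be done
None
```

Both brown eggs stand in the tray, in cup 1 and cup 3, blunt end up with the red stamp showing, and the lever is at medium. The job was handed in at about 55 s, with the gripper clear of everything.

- **Eggs not perfectly upright:** the last top picture puts the cup 3 stamp about 7.5 mm from the cup axis, roughly a 12° lean. The cup 1 stamp is about 4 mm off, roughly 7°. Each egg shifted a little on release. I regripped the cup 1 egg once and the cup 3 egg three times to straighten them; one attempt on cup 3 made it worse before the last one improved it.
- **Order:** the last two straightenings of the cup 3 egg came after the lever was set. For the first of these I lifted the egg about 1 mm in its cup.
- **Lever:** the tab reads about 212° in the top camera, and the medium mark works out at about 212° from the other marks. My final side-camera reading failed because the arm blocked the view; an earlier reading, before the last egg fixes, agreed within a few degrees.
- **Forces:** the largest wrist force I saw while handling the eggs was about 8 N, and the grip was 4–5 N.
- **The two eggs already in the tray:** they did not move.
- **Other items:** I did not go near the rest of the worktop, but I did not check it again at the end.
- **Camera disagreement:** the two cameras differ by about 4 mm in x. I used the top one for placing, because it matched the arm.

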